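# Empty the press catch tray and close the tote

### The job

Take the two white-lidded finished modules out of the press's catch tray and set them (do not drop them) flat and white lid up in the blue tote, leaving the red-lidded reject where it lies in the tray. Then close the tote with the cover plate: its pins are adjustable and have been left somewhere off centre, so lay the plate on them and slide it gently along, without forcing it down, until both slots drop over the pins and it lies flat on the tote, then let go.

Things in the scene. Friction and masses are not known exactly. Their poses are not given: they have to be found in the camera images.
- module_a: finished module: black block 30 mm (x) x 44 mm (y) x 30 mm high, white lid with two brass terminals 3 mm tall; 80 g. Origin: centre of its underside, z out through the lid. It lies on the sloped tray floor, so z starts 18 deg from vertical, leaning away from the press. Grip across its x faces; 25 mm or more is clear beside each: open the gripper only part way
- module_b: second finished module, the same as module_a. The three blocks lie side by side across the tray in any order
- reject: reject: same block and size as module_a but with a red lid; stays in the tray, not moved more than a couple of centimetres
- press: grey and blue bench press, aluminium catch tray at its front, fixed. Origin: on the bench under the middle of the tray floor, z up, y towards the press's body, x across the tray. Tray floor 230 mm (x) x 150 mm, middle 40 mm above the bench, sloping 18 deg (up towards +y); rim 14 mm above the floor. Press body begins at y = +85 mm, 250 mm high
- tote: blue open tote, fixed. Origin: centre of its underside on the bench, z up. Outside 118 mm (x) x 180 mm (y) x 46 mm high, walls and floor 4 mm thick (inner floor at z = 4 mm). A flange level with the rim runs out at each y end, to y = +-118 mm, and carries a locating pin
- pin_mid (a point): midway between the nominal tops of the tote's two pins: 55 mm above its underside, axes as the tote's. Steel pins 8 mm thick, 9 mm high, tips chamfered 1 mm, at y = +-103 mm. The true pins share one bar, shifted together along x by anything from -10 to +10 mm from here: different each time, not reported. Clamped firmly, they do not give
- cover: aluminium cover plate 130 mm (x) x 232 mm (y) x 5 mm, 350 g, flat on the bench. Origin: centre of its underside, z up. Through slots at x = 0, y = +-103 mm: 11 mm along x, 16 mm along y. Orange bar handle in the middle: 16 mm thick (x), 70 mm long (y), top 45 mm above the underside. Either end may go to either pin. Seated, its underside is 9 mm lower than when it rests on the pin tips
Things that resemble listed ones, but are neither listed nor needed, are in the scene too. What is shaped like the module_b but brown, green or purple is not meant.

How it is judged:
By the outcome, as a careful person would: the job done as asked, in the order asked, and still so for the second after the job is handed in, with the robot touching nothing.
It also fails if it takes over 72 s, if anything falls off the work surface, if the arm or the gripper's body presses on something with over 40 N, if the wrist force passes 120 N, or if a joint passes its speed limit or range.

### The arm

A 7-joint arm with a two-finger parallel gripper is mounted at the origin on the work surface. World frame = base frame: x ahead of the robot, y to its left, z up, the work surface at z = 0. Lengths are in m, angles in rad, forces in N, time in s.
With the tool pointing down it reaches from about 0.4 to 0.875 m from the base axis. Payload 6.5 kg.
Tool frame: the origin (TCP) lies between the finger pads; the fingertips stand 14 mm ahead of it and the grasp point (between the pads) lies 5 mm behind it; x points along the fingers, y is the direction in which the jaws open and shut, and the axes are right-handed (so a half turn about x gives the same grasp; the last joint's range is limited). The gripper opens to 85 mm and grips with 20 to 120 N. Pads are 22 mm wide; open, the fingers measure 114 mm over their backs; the gripper's body (76 mm by 85 mm) begins 54 mm behind the grasp point. The pads swing forward as they close: fully open they stand 13 mm farther back than shut.
Start: joints at [-1.367, 0.536, -0.004, 1.538, 0.003, 1.067, -0.071], TCP at [0.173, 0.626, 0.219] pointing down, gripper open.
Joint ranges: [-2.7, 2.7], [-0.37, 2.16], [-1.27, 1.26], [0.24, 2.4], [-1.31, 4.45], [0.19, 1.91], [-2.76, 2.76]. Speed limits (rad/s): [2.39, 2.39, 3.14, 3.14, 3.14, 3.14, 3.14].

### API

Orientations are given as a unit quaternion [w, x, y, z].
In Python, from station import env gives the robot as it stands.
- The arm moves only by the tool move_arm, never from a script. Its argument "rows" is a list of rows, each an object with "gripper": the finger opening in cm, from 0 to 8.54; "dp": the shift along the world's x, y, z in cm, a list of three; "rotation": the turn, a rotation vector about the world's x, y, z in degrees, a list of three. A call has 1 to 8 rows; each row shifts and turns the commanded pose from where the row before left it; what a row does not reach is not made up. A row lasts 1/8 s, in which the tool goes at most 62.5 mm and 10.7 degrees, less where a joint would pass 70% of its speed; a pose out of reach is approached as far as the arm can. A call is refused whole if a number of a shift passes 6.25 or a number of a turn 10.7, either way. A call with a gripper value outside its range is refused whole. The fingers move at their own pace and stop on an object; the grip force is fixed at half the most. Time passes only in rows, so rows that do not move let the fingers close. It gives the time, the measured TCP pose, the force and the opening at its end, in the units of the state.
- env.sense(): the state, without advancing time (a new reading comes with each control period).
- env.snapshot(name): name is "scene" or "top" or "wrist"; returns the picture (384x512x3 uint8, red, green, blue); there is no depth.
- env.camera_info(name): a dict with "fx", "fy", "cx", "cy" (pixels), "rvec" (rotation vector, rad) and "tvec" (3), from world to camera coordinates, as OpenCV has them; the wrist camera has in their place "T_tool_cam" (4x4, takes a point from camera to tool coordinates, whose origin is the TCP and whose axes are the tool frame's). Camera axes: x right, y down, z forward; pixel columns grow to the right and rows downward; lengths in m; the calibration is good to about 2 mm. A picture is of the moment at which its call begins: read the wrist's pose just before it. camera_info takes no time and is no camera call.
- env.finish_job(): hands the job in, once; it reports no verdict.
Trained networks look in the newest picture that a camera, given by its name, has taken for a name from the list of things; names that differ only in an ending like _2 or _b are one class to them, and where a whole thing is asked for, a point or a joint stands for the part that bears it (a point fixed in the world has none). Each returns a list of dicts, best first, with "confidence" (0 to 1); they miss things now and then, are a little off and sometimes report something else, mostly with a low value. They report only what shows in the picture. A call takes as long as a camera call. They do not tell look-alikes from the thing itself.
- env.look_for(camera, query): "rect" ([left, top, width, height] in pixels, round what is visible of it).
- env.pinpoint(camera, query): "xy" ([column, row] in pixels: a listed point, or the origin of a listed thing).
The state is a dict: "clock": time; "qpos": joint angles; "qd": joint speeds; "joint_efforts": joint torques, N m; "eef_pos": TCP position; "eef_rot": TCP orientation; "ft_force": force on the tool from outside, world axes, zero at the start; "wrist_torque": the same for the moment, N m; "grip_width": finger opening in m.
Only numpy, scipy, OpenCV 4.12 (cv2) and the standard library are available. Lean on these libraries where they do the work, as an engineer would, in place of code of your own. Each camera call takes 0.05 s, during which the arm holds its last target.

## Working session

There is one attempt and no reset: what is moved stays moved. The work goes in short steps, Python scripts to look and compute and a tool call to move; the robot and the scene stay as the last step left them, time stands still between calls to the robot, and variables do not carry over. Pictures are saved under pics/ and viewed, and the job is handed in when it is done.

Besides the shell and the picture viewer there is one more tool, called after "Request:" as name([rows], argument=value, ...), one row to a line, values as JSON. move_arm: Moves the arm, as the interface text tells. Its arguments: {"type":"object","properties":{"rows":{"type":"array","items":{"type":"object","properties":{"gripper":{"type":"number"},"dp":{"type":"array","items":{"type":"number"}},"rotation":{"type":"array","items":{"type":"number"}}}}}},"required":["rows"]}

```bash
mkdir -p pics; ls; python3 - <<'E'
from station import env
import cv2
s=env.sense();print(s)
for n in ("scene","top","wrist"):
    im=env.snapshot(n);cv2.imwrite(f"pics/a_{n}.png",im[:,:,::-1]);print(n,env.camera_info(n))
print(env.sense()["clock"])
E
```

```text
pics
{'clock': 0.0, 'qpos': array([-1.36717059,  0.53720711, -0.00440829,  1.5388376 ,  0.00259446,
        1.067312  , -0.07119246]), 'qd': array([ 2.70028001e-04,  2.75939507e-05, -1.94186364e-03, -4.89178136e-05,
        1.27209378e-03, -1.55899038e-03, -4.50028665e-05]), 'joint_efforts': array([-1.85552349e-04, -5.83393764e+01,  1.04843762e+00, -2.59105253e+01,
        1.22889911e-02,  9.25440865e-03,  7.62235182e-07]), 'eef_pos': array([0.17312998, 0.62585112, 0.21810073]), 'eef_rot': array([ 0.70064899,  0.09447015,  0.70071796, -0.09571163]), 'ft_force': array([ 1.0138948 ,  0.07831216, -0.57061461]), 'wrist_torque': array([-0.01623643,  0.01237285, -0.05574716]), 'grip_width': 0.08527761506282032}
scene {'fx': 437.38463447035076, 'fy': 437.38463447035076, 'cx': 259.42331997799386, 'cy': 192.43287202165774, 'rvec': array([ 1.08500306,  2.57494574, -0.81437229]), 'tvec': array([ 0.36932155, -0.27912627,  1.34574383])}
top {'fx': 417.02711875270495, 'fy': 417.02711875270495, 'cx': 252.96954642699126, 'cy': 192.13301973016175, 'rvec': array([ 2.14902836, -2.15358329,  0.1382553 ]), 'tvec': array([0.0065415 , 0.53221053, 0.89279103])}
wrist {'fx': 307.23835568882134, 'fy': 307.23835568882134, 'cx': 256.48050317402385, 'cy': 191.25877328338458, 'T_tool_cam': array([[ 1.51013604e-04, -2.73882288e-01,  9.61763209e-01,
        -1.54965819e-01],
       [ 9.99999829e-01, -5.02602972e-04, -3.00144180e-04,
        -8.99415319e-04],
       [ 5.65589222e-04,  9.61763089e-01,  2.73882165e-01,
        -6.97943484e-02],
       [ 0.00000000e+00,  0.00000000e+00,  0.00000000e+00,
         1.00000000e+00]])}
0.15
```

View pics/a_scene.png

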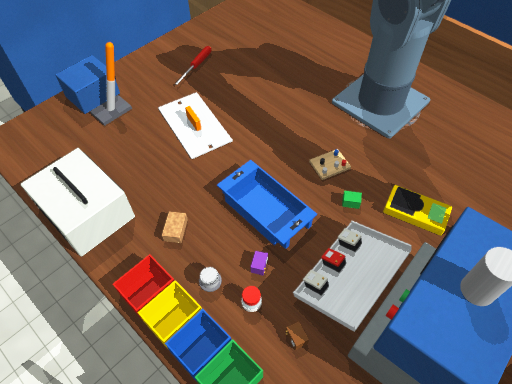

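View pics/a_top.png

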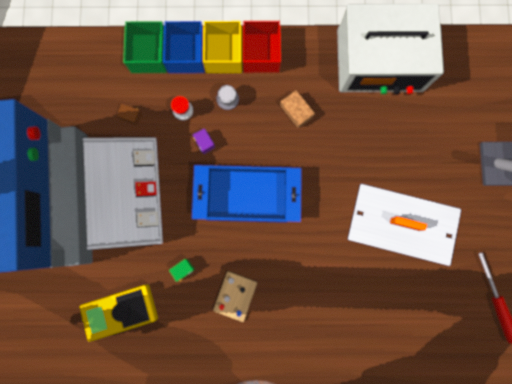

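View pics/a_wrist.png

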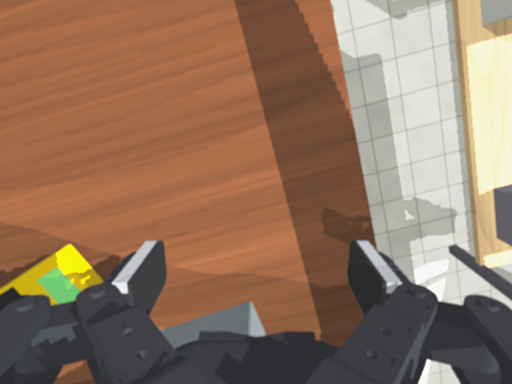

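```bash
cat > h.py <<'E'
import numpy as np, cv2
from scipy.spatial.transform import Rotation as R
from station import env
def Rq(q): return R.from_quat([q[1],q[2],q[3],q[0]]).as_matrix()
def campose(n,s=None):
    c=env.camera_info(n); K=np.array([[c['fx'],0,c['cx']],[0,c['fy'],c['cy']],[0,0,1]])
    if n=='wrist':
        s=s or env.sense(); T=np.eye(4);T[:3,:3]=Rq(s['eef_rot']);T[:3,3]=s['eef_pos']
        T=T@c['T_tool_cam']; return K,T[:3,:3],T[:3,3]
    Rm=R.from_rotvec(c['rvec']).as_matrix(); return K,Rm.T,-Rm.T@c['tvec']
def ray(n,uv,s=None):
    K,Rc,o=campose(n,s); d=Rc@np.linalg.solve(K,[uv[0],uv[1],1]); return o,d/np.linalg.norm(d)
def onz(n,uv,z,s=None):
    o,d=ray(n,uv,s); return o+d*(z-o[2])/d[2]
def proj(n,P,s=None):
    K,Rc,o=campose(n,s); p=(np.atleast_2d(P)-o)@Rc; p=p@K.T; return p[:,:2]/p[:,2:]
def tri(obs):
    A=np.zeros((3,3));b=np.zeros(3)
    for o,d in obs:
        M=np.eye(3)-np.outer(d,d);A+=M;b+=M@o
    x=np.linalg.solve(A,b);return x,[np.linalg.norm((np.eye(3)-np.outer(d,d))@(x-o)) for o,d in obs]
def st():
    s=env.sense();Rm=Rq(s['eef_rot'])
    print('t',round(s['clock'],2),'p',s['eef_pos'].round(4),'x',Rm[:,0].round(3),'y',Rm[:,1].round(3),'F',s['ft_force'].round(1),'M',s['wrist_torque'].round(2),'w',round(s['grip_width'],4));return s
E
python3 - <<'E'
from h import *
for n in('top','scene'):
  im=env.snapshot(n)
  for q in('module_a','reject','tote','cover','press'):
    print(n,q,[(np.round(d['xy'],1).tolist(),round(d['confidence'],2)) for d in env.pinpoint(n,q)])
  print(n,'pin_mid',[(np.round(d['xy'],1).tolist(),round(d['confidence'],2)) for d in env.pinpoint(n,'pin_mid')])
  if n=='top':
    a=cv2.resize(im[120:260,70:170],None,fx=5,fy=5,interpolation=2)[:600]; b=cv2.resize(im[150:240,180:310],None,fx=6,fy=6,interpolation=2);c=cv2.resize(im[170:275,335:475],None,fx=5,fy=5,interpolation=2)
    for k,x in zip('abc',(a,b,c)): cv2.imwrite(f'pics/b_{k}.png',x[:,:,::-1])
  else:
    cv2.imwrite('pics/b_s.png',cv2.resize(im[150:330,210:420],None,fx=3.3,fy=3.3,interpolation=2)[:,:,::-1])
st()
E
```

```text
top module_a [([142.3, 157.2], 0.87), ([144.6, 220.5], 0.71), ([209.1, 137.5], 0.68), ([177.6, 261.8], 0.55), ([125.8, 116.6], 0.53)]
top reject [([141.1, 188.0], 0.86)]
top tote [([247.7, 194.7], 0.58)]
top cover [([404.6, 223.1], 0.6)]
top press []
top pin_mid [([244.5, 193.7], 0.92)]
scene module_a [([352.4, 204.8], 0.82), ([250.5, 258.6], 0.79), ([303.5, 330.0], 0.69), ([347.9, 246.9], 0.65), ([314.6, 287.8], 0.58)]
scene reject [([338.2, 264.3], 0.69)]
scene tote [([263.6, 206.6], 0.66)]
scene cover [([192.3, 125.9], 0.95)]
scene press [([349.2, 278.4], 0.94)]
scene pin_mid [([266.8, 196.9], 0.69)]
t 0.85 p [0.1733 0.6265 0.219 ] x [ 0.  0. -1.] y [0.266 0.964 0.   ] F [-0.8 -0.   0.1] M [-0.01  0.01 -0.02] w 0.0855
```

View pics/b_a.png

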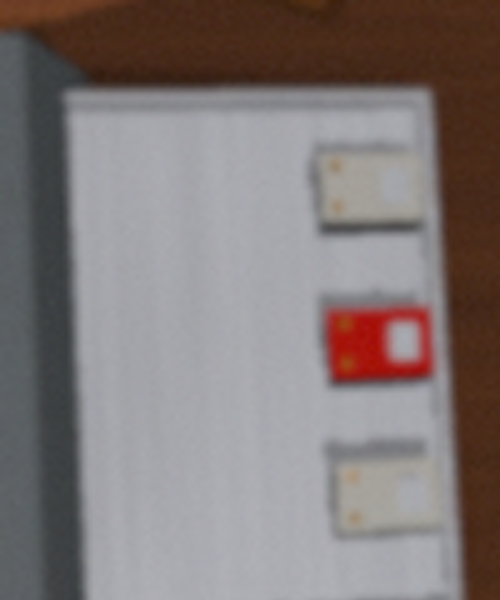

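View pics/b_b.png

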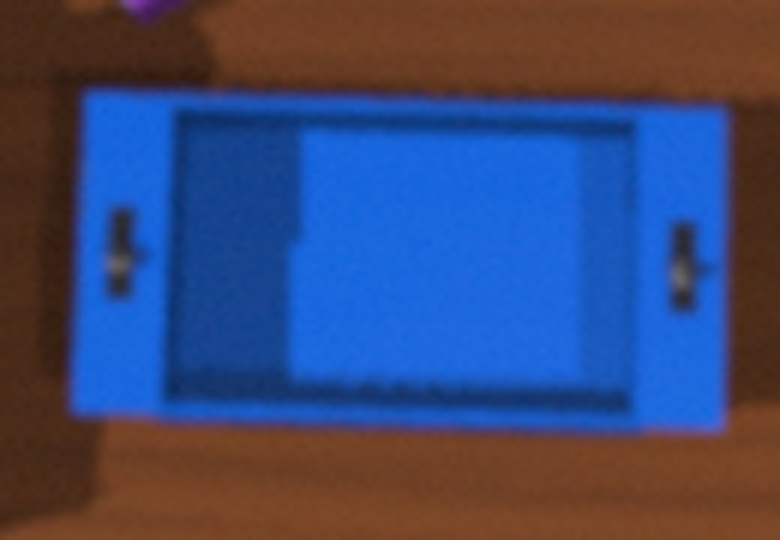

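View pics/b_c.png

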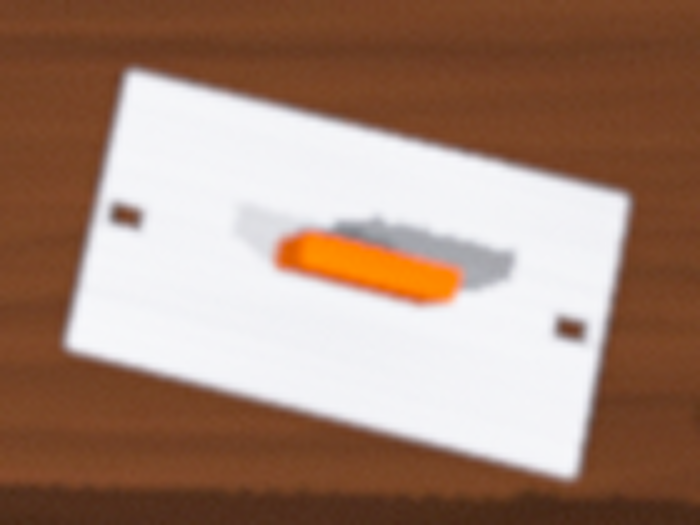

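View pics/b_s.png

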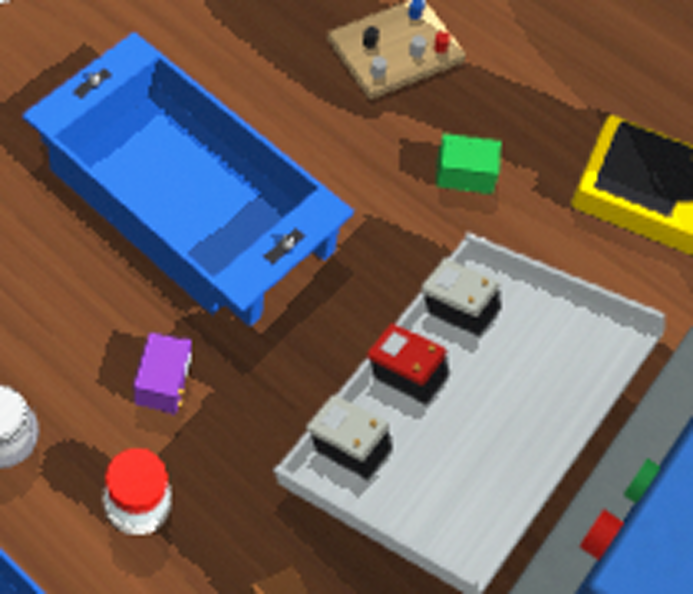

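```bash
python3 - <<'E'
from h import *
def T(x,y): return ray('top',(70+x/5,120+y/5))
def S(x,y): return ray('scene',(210+x/3.3,150+y/3.3))
print('A',tri([T(369,185.5),S(348,434)]))
print('B',tri([T(387,496),S(462,292)]))
print('R',tri([T(379,344),S(408,355)]))
# lid long edge dirs from top
a=lambda x,y,z:onz('top',(70+x/5,120+y/5),z)
for nm,pts in dict(A=[(315,150),(418,147),(422,220),(322,225)],B=[(335,458),(435,460),(440,533),(338,535)]).items():
  P=[a(*p,0.05)[:2] for p in pts]; e=(P[0]-P[1])+(P[3]-P[2]); f=(P[0]-P[3])+(P[1]-P[2])
  print(nm,np.degrees(np.arctan2(e[1],e[0])),np.linalg.norm(e)/2,np.linalg.norm(f)/2)
# tote corners at z=.046 in crop b
b=lambda x,y,z:onz('top',(180+x/6,150+y/6),z)
P=[b(*p,.046) for p in [(84,92),(727,105),(725,431),(70,415)]];print('tote',np.round(P,4),np.mean(P,0))
e=(P[0]-P[1])+(P[3]-P[2]);print('tote yaw of +y', np.degrees(np.arctan2(e[1],e[0])), np.linalg.norm(e)/2,np.linalg.norm(P[0]-P[3]))
print('pins top',b(121,262,.055),b(683,273,.055)); 
print('marks',b(121,253,.046),b(683,266,.046))
c=lambda x,y,z:onz('top',(335+x/5,170+y/5),z)
P=[c(*p,.005) for p in [(128,70),(630,195),(577,478),(65,349)]];print('cover',np.round(P,4),np.mean(P,0))
e=(P[0]-P[1])+(P[3]-P[2]);print('cover yaw of y', np.degrees(np.arctan2(e[1],e[0])),np.linalg.norm(e)/2,np.linalg.norm(P[0]-P[3]))
print('slots',c(125,215,.003),c(570,328,.003)); print('handle', c(368,268,.045))
# tray rim corners
t=[a(*p,.03) for p in [(432,88)]];print('tray rim low', t)
E
```

```text
A (array([0.60948069, 0.2496369 , 0.04500444]), [np.float64(0.0013374817167716685), np.float64(0.0013374817167715785)])
B (array([0.47091239, 0.23764508, 0.04435721]), [np.float64(0.0016026365038449143), np.float64(0.0016026365038448681)])
R (array([0.53767452, 0.24221106, 0.04784213]), [np.float64(0.0014090517453258322), np.float64(0.0014090517453257153)])
A 92.14475897259591 0.04501767823712233 0.03366295061649054
B 89.87310371332013 0.04393549936531377 0.03272136087925091
tote [[ 0.5911  0.1361  0.046 ]
 [ 0.5856 -0.1015  0.046 ]
 [ 0.4653 -0.0987  0.046 ]
 [ 0.4716  0.1392  0.046 ]] [0.52840146 0.01878127 0.046     ]
tote yaw of +y 88.57596835999264 0.237882348366721 0.11953218510931152
pins top [0.52649891 0.12032564 0.055     ] [ 0.52199812 -0.08349328  0.055     ]
marks [0.53099189 0.12155746 0.046     ] [ 0.52570081 -0.08438681  0.046     ]
cover [[ 0.5545 -0.2423  0.005 ]
 [ 0.4963 -0.4691  0.005 ]
 [ 0.369  -0.4368  0.005 ]
 [ 0.427  -0.2092  0.005 ]] [ 0.46170653 -0.33933295  0.005     ]
cover yaw of y 75.65730735074047 0.23445989763524572 0.13179014884007711
slots [ 0.48780758 -0.23902238  0.003     ] [ 0.43601426 -0.43881133  0.003     ]
handle [ 0.46102447 -0.33324244  0.045     ]
tray rim low [array([0.65884611, 0.22534186, 0.03      ])]
```

Request:
move_arm([
  {"gripper": 8.5, "dp": [1, -6, 4], "rotation": [0, 0, -9]},
  {"gripper": 8.5, "dp": [1, -6, 4], "rotation": [0, 0, -9]},
  {"gripper": 8.5, "dp": [1, -6, 4], "rotation": [0, 0, -9]},
  {"gripper": 8.5, "dp": [5, -3.5, 0], "rotation": [0, 0, -9]},
  {"gripper": 8.5, "dp": [5, -3.5, 0], "rotation": [0, 0, -9]},
  {"gripper": 8.5, "dp": [5, -3.5, 0], "rotation": [0, 0, -10]},
  {"gripper": 8.5, "dp": [5, -3.5, 0], "rotation": [0, 0, -10]},
  {"gripper": 4.6, "dp": [5, -3.5, 0], "rotation": [0, 0, -9.6]},
])

```text
clock: 1.85
eef_pos: [0.4504, 0.2958, 0.3224]
eef_rot: [0.498, 0.502, 0.499, -0.501]
ft_force: [0.7, 1.0, 0.6]
grip_width: 0.0692
```

```bash
python3 - <<'E'
from h import *
st()
E
```

```text
t 1.85 p [0.4504 0.2958 0.3224] x [ 0.001  0.001 -1.   ] y [ 1.    -0.006  0.001] F [0.7 1.  0.6] M [-0.   -0.01 -0.03] w 0.0692
```

Request:
move_arm([
  {"gripper": 4.6, "dp": [4.5, -3.5, -6], "rotation": [0, 0, 0]},
  {"gripper": 4.6, "dp": [4.5, -3.5, -6], "rotation": [0, 0, 0]},
  {"gripper": 4.6, "dp": [0, 0, 0], "rotation": [0, 0, 0]},
  {"gripper": 4.6, "dp": [0, 0, 0], "rotation": [0, 0, 0]},
])

```text
clock: 2.35
eef_pos: [0.5169, 0.2448, 0.2318]
eef_rot: [0.5, 0.5, 0.5, -0.5]
ft_force: [0.4, 0.8, 0.1]
grip_width: 0.0456
```

```bash
python3 - <<'E'
from h import *
s=st()
im=env.snapshot('wrist');cv2.imwrite('pics/c.png',cv2.resize(im,(800,600),interpolation=cv2.INTER_CUBIC)[:,:,::-1]); np.save('c.npy',im)
for q in('module_a','reject'):
    print(q,[(np.round(d['xy'],1).tolist(),round(d['confidence'],2)) for d in env.pinpoint('wrist',q)])
import pickle;pickle.dump({k:s[k] for k in('eef_pos','eef_rot')},open('c.pkl','wb'))
E
```

```text
t 2.35 p [0.5169 0.2448 0.2318] x [ 0.     0.001 -1.   ] y [ 1.    -0.001  0.   ] F [0.4 0.8 0.1] M [-0.05 -0.02 -0.01] w 0.0456
module_a [([416.0, 121.8], 0.94), ([333.6, 155.7], 0.8), ([365.6, 266.9], 0.65), ([145.4, 218.0], 0.6), ([214.6, 166.8], 0.57)]
reject [([276.9, 160.2], 0.92)]
```

View pics/c.png

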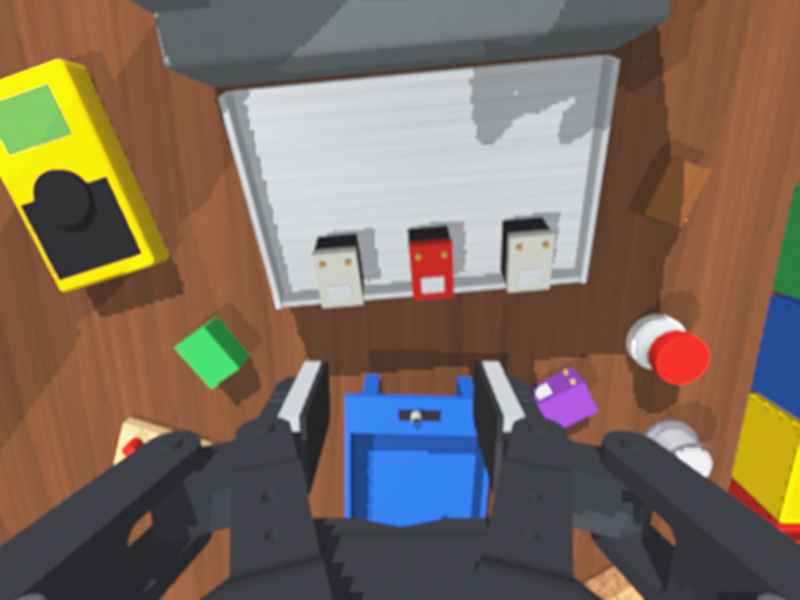

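```bash
python3 - <<'E'
import numpy as np,cv2
im=np.load('c.npy')
a=cv2.resize(im[130:205,190:240],None,fx=8,fy=8,interpolation=2);b=cv2.resize(im[130:205,312:362],None,fx=8,fy=8,interpolation=2)
o=np.hstack([a,b])
cv2.imwrite('pics/d.png',o[:,:,::-1]);print(o.shape)
E
```

```text
(600, 800, 3)
```

View pics/d.png

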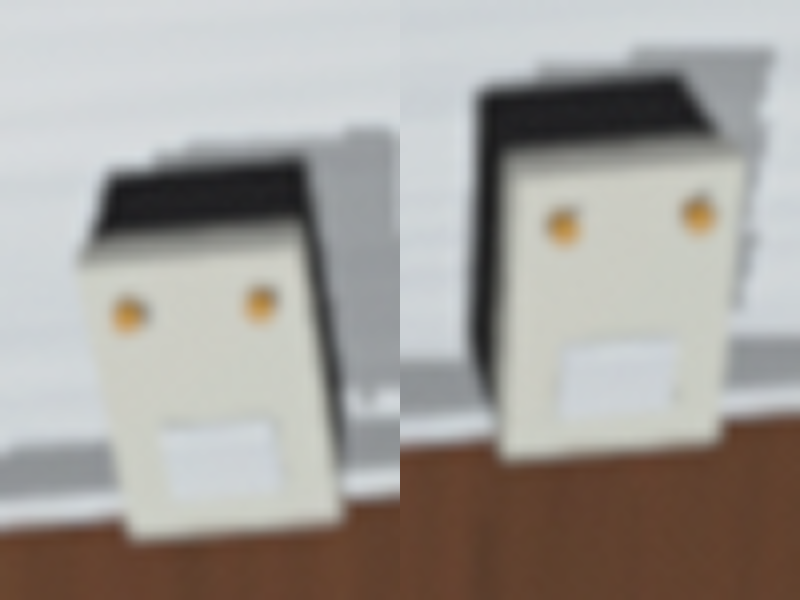

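```bash
cat > fitm.py <<'E'
from h import *
import pickle
from scipy.optimize import least_squares
s=pickle.load(open('c.pkl','rb'))
def px(x,y,ox,oy,k): return ((x+.5)/k-.5+ox,(y+.5)/k-.5+oy)
M=np.array([[-15,22,30],[15,22,30],[15,-22,30],[-15,-22,30],[-15,22,0],[15,22,0]])/1e3
W={'B':[(80,268),(302,238),(345,522),(130,540),(107,172),(303,158)],'A':[(103,160),(345,155),(322,440),(100,460),(78,92),(285,78)]}
Tp={'A':[(322,225),(315,150),(418,147),(422,220)],'B':[(338,535),(335,458),(435,460),(440,533)]}
def Rm(yaw,t=18): return R.from_euler('z',yaw,degrees=True).as_matrix()@R.from_euler('x',t,degrees=True).as_matrix()
for k,ox in(('A',312),('B',190)):
    w=np.array([px(*p,ox,130,8) for p in W[k]]);t=np.array([px(*p,70,120,5) for p in Tp[k]])
    for free in (0,1):
      def f(v):
        P=M@Rm(v[3]*100,18+(v[4]*100 if free else 0)).T+v[:3]
        return np.r_[(proj('wrist',P,s)-w).ravel(),.7*(proj('top',P[:4])-t).ravel()]
      r=least_squares(f,[.54,.24,.02,0,0]);v=r.x
      P=np.array([0,0,.03])@Rm(v[3]*100).T+v[:3]
      print(k,v[:3].round(4),'yaw',round(v[3]*100,2),'tilt',round(18+v[4]*100,1),'rms',np.sqrt(np.mean(r.fun**2)).round(2),'lid',P.round(4)); 
      if not free: print(r.fun.round(1))
E
python3 fitm.py
```

```text
A [0.6056 0.2545 0.0296] yaw 4.82 tilt 18.0 rms 0.92 lid [0.6063 0.2452 0.0581]
[ 1.8  2.3  0.2  0.5 -0.7  0.1  0.4 -0.3 -0.8 -1.1 -0.1 -1.7 -0.3 -0.1
  0.2  1.   0.2  1.3  0.2  0.3]
A [0.6062 0.252  0.0278] yaw 3.88 tilt 12.0 rms 0.65 lid [0.6068 0.2427 0.0564]
B [0.4712 0.2425 0.0286] yaw 4.93 tilt 18.0 rms 0.6 lid [0.472  0.2332 0.0571]
[-0.5  0.1 -0.2  1.4 -0.4 -0.1  0.5 -0.2 -0.5 -0.5  1.  -1.  -0.1 -0.2
 -0.1  0.9  0.5 -0.2  0.4 -0.8]
B [0.4712 0.2412 0.0277] yaw 5.19 tilt 14.9 rms 0.5 lid [0.472  0.2319 0.0562]
```

Request:
move_arm([
  {"gripper": 4.6, "dp": [3, -0.6, -4], "rotation": [6, 0, 0]},
  {"gripper": 4.6, "dp": [3, -0.6, -4], "rotation": [6, 0, 0]},
  {"gripper": 4.6, "dp": [3, -0.7, -4], "rotation": [6, 0, 0]},
  {"gripper": 4.6, "dp": [0.1, 0, 0], "rotation": [0, 0, 4.5]},
  {"gripper": 4.6, "dp": [0, 0, 0], "rotation": [0, 0, 0]},
  {"gripper": 4.6, "dp": [0, 0, 0], "rotation": [0, 0, 0]},
])

```text
clock: 3.25
eef_pos: [0.6079, 0.227, 0.1127]
eef_rot: [0.432, 0.55, 0.594, -0.398]
ft_force: [-0.0, -0.9, 0.4]
grip_width: 0.0461
```

```bash
python3 - <<'E'
from h import *
s=st()
im=env.snapshot('wrist');np.save('c2.npy',im)
import pickle;pickle.dump({k:s[k] for k in('eef_pos','eef_rot')},open('c2.pkl','wb'))
o=im.copy()
def Rm(yaw,t=18): return R.from_euler('z',yaw,degrees=True).as_matrix()@R.from_euler('x',t,degrees=True).as_matrix()
M=np.array([[-15,22,30],[15,22,30],[15,-22,30],[-15,-22,30],[-15,22,0],[15,22,0],[15,-22,0],[-15,-22,0]])/1e3
o=cv2.resize(o,(800,600),interpolation=2)
for z,c in((.0265,(0,255,0)),):
  p=(proj('wrist',M@Rm(4.5).T+[.606,.253,z],s)+.5)*1.5625-.5
  cv2.polylines(o,[np.int32(p[:4].round())],True,c,1);cv2.polylines(o,[np.int32(p[4:].round())],True,c,1)
cv2.imwrite('pics/e.png',o[:,:,::-1])
im=env.snapshot('scene');o=cv2.resize(im[180:330,270:420],None,fx=4,fy=4,interpolation=2)
cv2.imwrite('pics/e_s.png',o[:,:,::-1])
E
```

```text
t 3.25 p [0.6079 0.227  0.1127] x [-0.023  0.309 -0.951] y [0.997 0.079 0.001] F [-0.  -0.9  0.4] M [-0.32  0.02  0.02] w 0.0461
```

View pics/e.png

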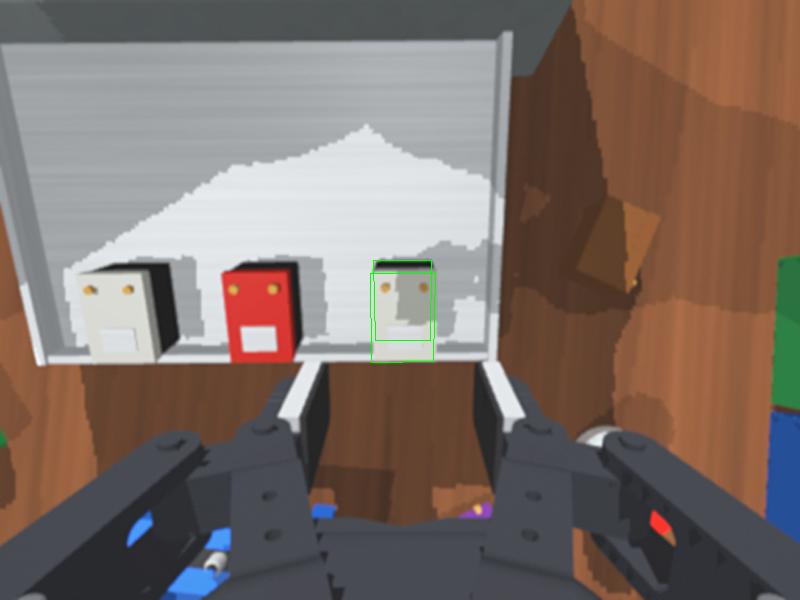

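View pics/e_s.png

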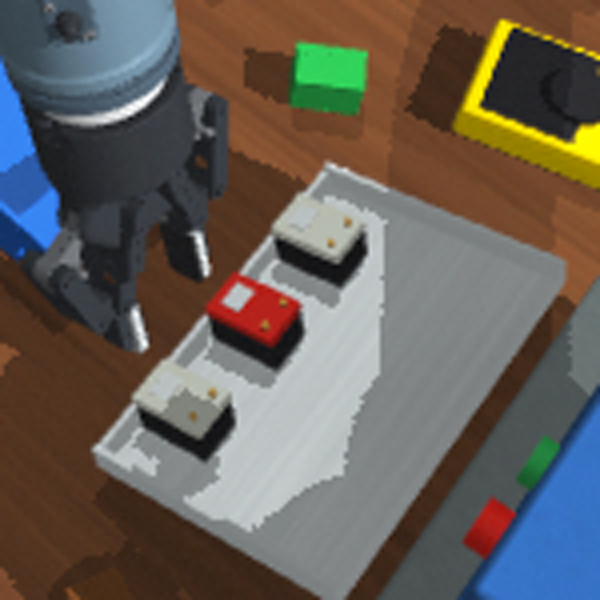

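Request:
move_arm([
  {"gripper": 4.6, "dp": [-0.05, 0.7, -2.2], "rotation": [0, 0, 0]},
  {"gripper": 4.6, "dp": [-0.05, 0.7, -2.2], "rotation": [0, 0, 0]},
  {"gripper": 4.6, "dp": [-0.05, 0.65, -2.1], "rotation": [0, 0, 0]},
  {"gripper": 4.6, "dp": [0, 0, 0], "rotation": [0, 0, 0]},
])

```text
clock: 3.85
eef_pos: [0.6045, 0.2463, 0.0442]
eef_rot: [0.431, 0.548, 0.595, -0.4]
ft_force: [0.3, 0.1, -0.2]
grip_width: 0.046
```

```bash
python3 - <<'E'
from h import *
s=st()
im=env.snapshot('wrist');cv2.imwrite('pics/f.png',cv2.resize(im,(800,600),interpolation=2)[:,:,::-1])
im=env.snapshot('scene');o=cv2.resize(im[180:330,270:420],None,fx=4,fy=4,interpolation=2)
cv2.imwrite('pics/f_s.png',o[:,:,::-1])
E
```

```text
t 3.85 p [0.6045 0.2463 0.0442] x [-0.028  0.308 -0.951] y [ 0.997  0.079 -0.004] F [ 0.3  0.1 -0.2] M [-0.33  0.02 -0.  ] w 0.046
```

View pics/f.png

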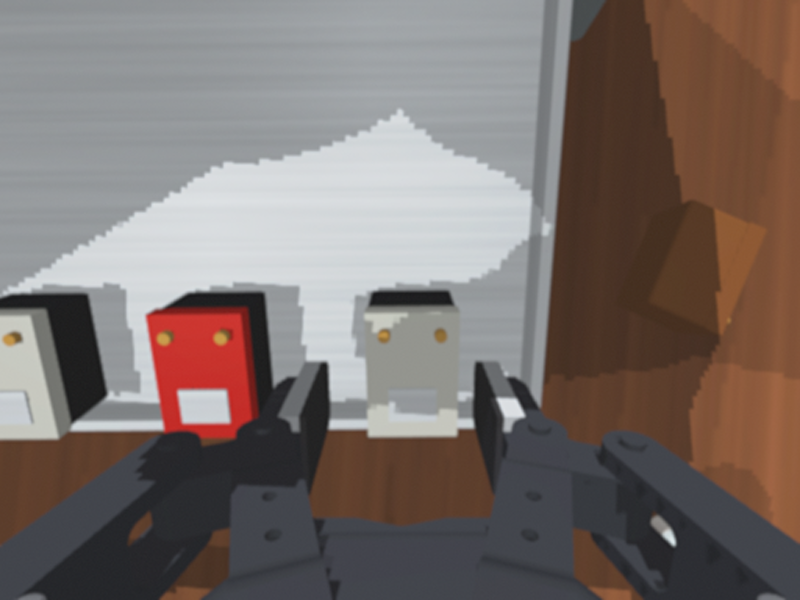

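View pics/f_s.png

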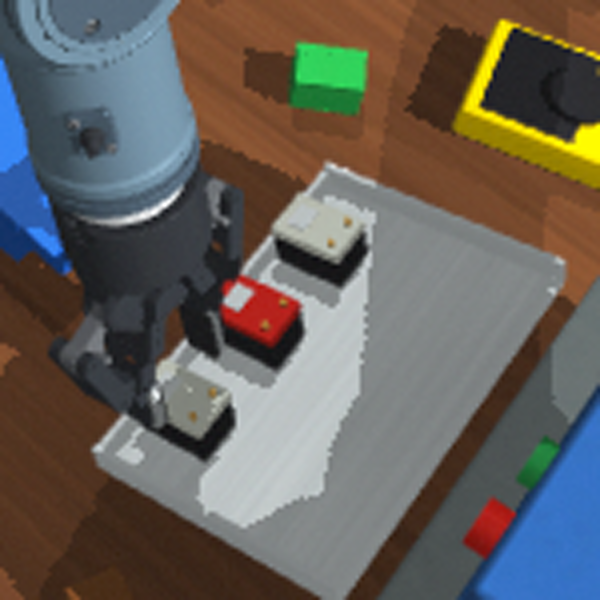

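Request:
move_arm([
  {"gripper": 4.6, "dp": [0.25, 0.3, 0.1], "rotation": [0, 0, 0]},
  {"gripper": 4.6, "dp": [0, 0, 0], "rotation": [0, 0, 0]},
  {"gripper": 2.4, "dp": [0, 0, 0], "rotation": [0, 0, 0]},
  {"gripper": 2.4, "dp": [0, 0, 0], "rotation": [0, 0, 0]},
  {"gripper": 2.4, "dp": [0, 0, 0], "rotation": [0, 0, 0]},
  {"gripper": 2.4, "dp": [0, 0, 0], "rotation": [0, 0, 0]},
  {"gripper": 2.4, "dp": [0, 0, 0], "rotation": [0, 0, 0]},
])

```text
clock: 4.82
eef_pos: [0.6089, 0.2486, 0.0474]
eef_rot: [0.431, 0.549, 0.594, -0.399]
ft_force: [-0.2, -0.6, -0.4]
grip_width: 0.0236
```

```bash
python3 - <<'E'
from h import *
s=st()
im=env.snapshot('wrist');cv2.imwrite('pics/g.png',cv2.resize(im,(800,600),interpolation=2)[:,:,::-1])
E
```

```text
t 4.83 p [0.6089 0.2486 0.0474] x [-0.024  0.308 -0.951] y [ 0.997  0.078 -0.   ] F [-0.2 -0.6 -0.4] M [-0.32 -0.02 -0.02] w 0.0236
```

View pics/g.png

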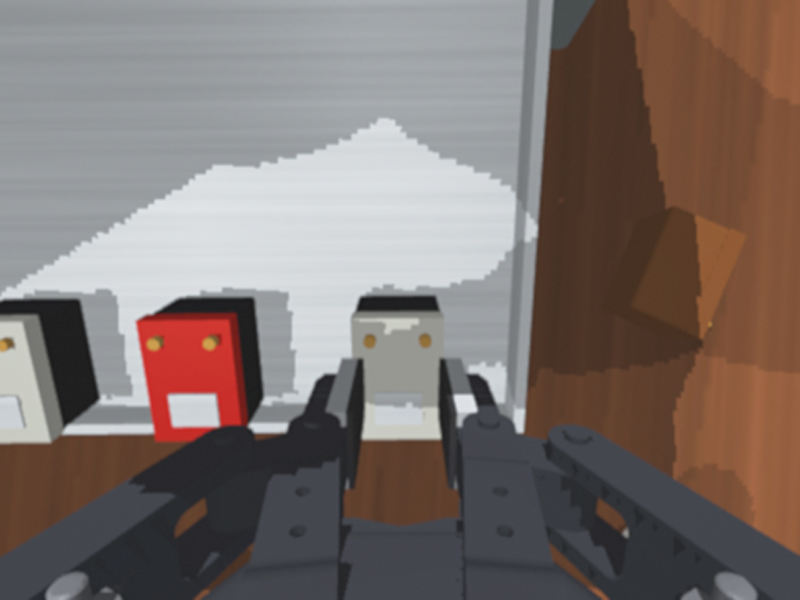

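```bash
python3 - <<'E'
from h import *
s=st()
im=env.snapshot('scene');x0,y0,k=280,210,6
o=cv2.resize(im[y0:y0+100,x0:x0+110],None,fx=k,fy=k,interpolation=2)
Rt=Rq(s['eef_rot']);p=s['eef_pos']
def m(P,c,n='scene'):
    q=(proj(n,P)[0]+.5-[x0,y0])*k-.5; cv2.circle(o,tuple(int(a) for a in q),3,c,-1)
m(p,(0,255,0))
for y in(-1,1):
  for z in(-.011,.011):
    m(p+Rt@[.014,y*.0118,z],(255,0,255))
cv2.imwrite('pics/h.png',o[:,:,::-1])
im=env.snapshot('wrist')
o=cv2.resize(im,(800,600),interpolation=2)
for y in(-1,1):
  for z in(-.011,.011):
   for x in (.014,-.005,-.024):
    q=proj('wrist',p+Rt@[x,y*.0118,z],s)[0]*1.5625;cv2.circle(o,tuple(int(a) for a in q),3,(255,0,255) if x>0 else (0,255,0),-1)
cv2.imwrite('pics/h_w.png',o[:,:,::-1])
E
```

```text
t 4.88 p [0.609  0.2486 0.0474] x [-0.024  0.308 -0.951] y [ 0.997  0.077 -0.   ] F [-0.6 -0.4 -0.2] M [-0.27  0.02  0.05] w 0.024
```

View pics/h.png

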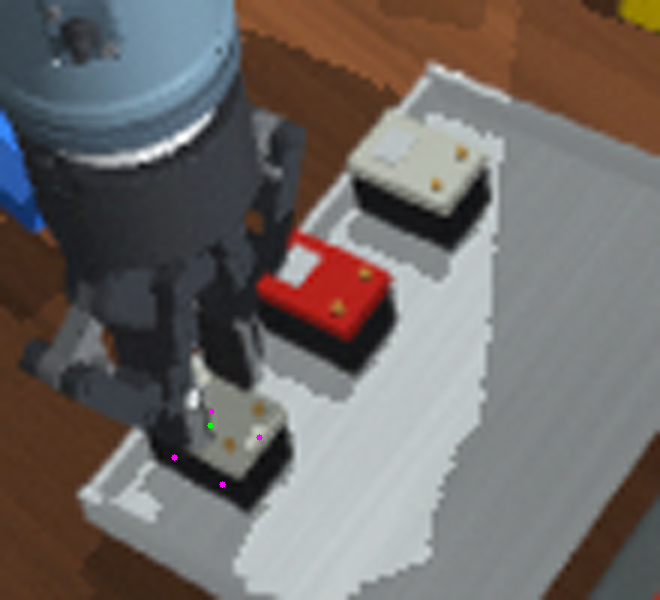

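View pics/h_w.png

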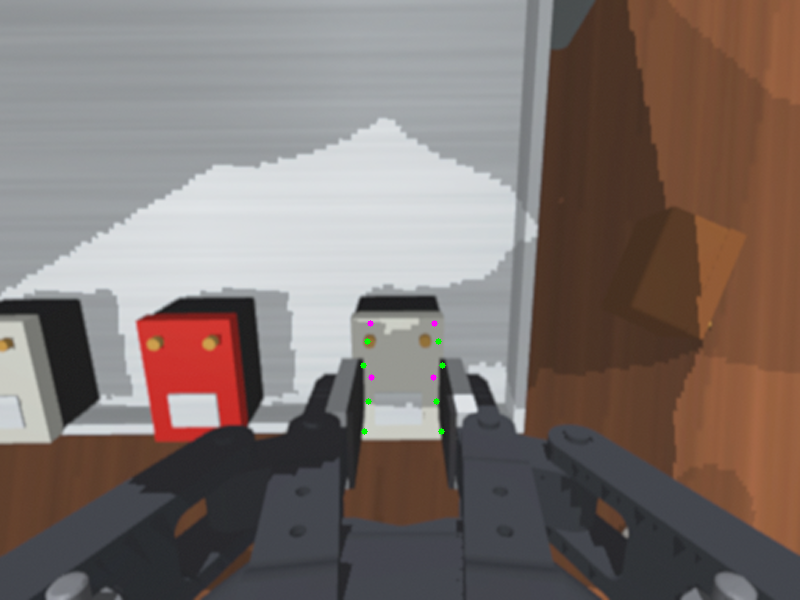

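```bash
python3 - <<'E'
from h import *
im=env.snapshot('scene')
o=cv2.resize(im[260:310,290:345],None,fx=12,fy=12,interpolation=0);cv2.imwrite('pics/i.png',cv2.convertScaleAbs(o,alpha=1.6,beta=20)[:,:,::-1])
im=env.snapshot('wrist')
o=cv2.resize(im[180:320,200:330],None,fx=4.2,fy=4.2,interpolation=0);cv2.imwrite('pics/i_w.png',cv2.convertScaleAbs(o,alpha=1.6,beta=20)[:,:,::-1])
E
```

```text
(no output)
```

View pics/i.png

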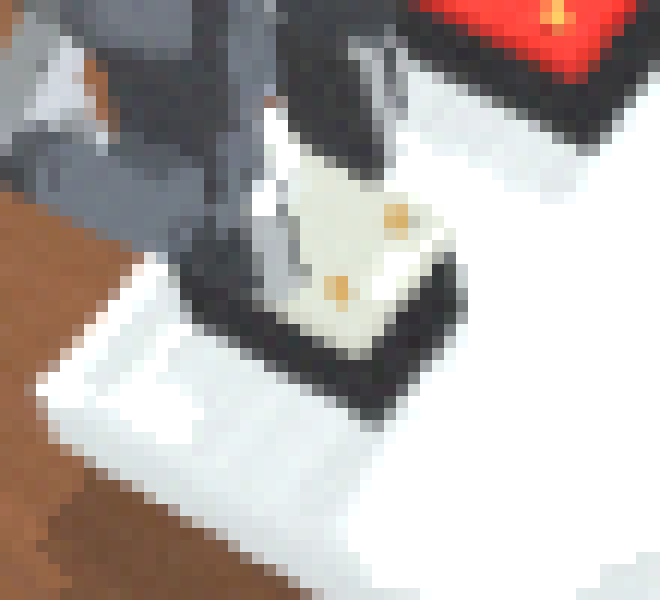

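View pics/i_w.png

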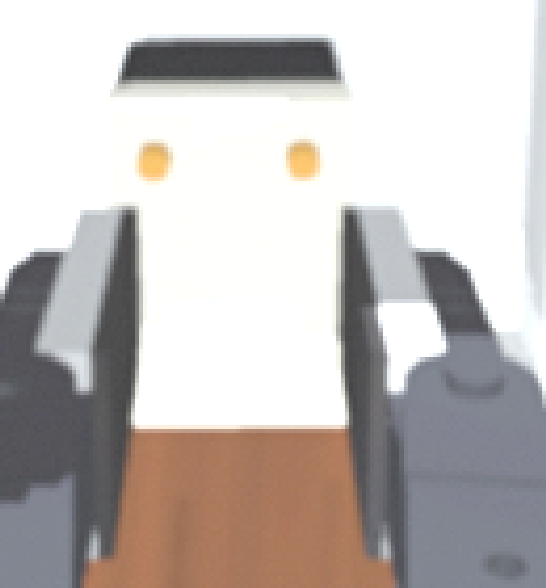

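Request:
move_arm([
  {"gripper": 4.6, "dp": [-0.2, 0, 0], "rotation": [0, 0, 0]},
  {"gripper": 4.6, "dp": [0, 0, 0], "rotation": [0, 0, 0]},
  {"gripper": 4.6, "dp": [0, 0, 0], "rotation": [0, 0, 0]},
])

```text
clock: 5.45
eef_pos: [0.6069, 0.2486, 0.0474]
eef_rot: [0.431, 0.549, 0.594, -0.399]
ft_force: [-0.5, -0.8, 0.1]
grip_width: 0.0459
```

```bash
python3 - <<'E'
from h import *
s=st()
im=env.snapshot('wrist');cv2.imwrite('pics/j.png',cv2.resize(im,(800,600),interpolation=2)[:,:,::-1])
E
```

```text
t 5.45 p [0.6069 0.2486 0.0474] x [-0.024  0.308 -0.951] y [ 0.997  0.078 -0.   ] F [-0.5 -0.8  0.1] M [-0.33 -0.06  0.  ] w 0.0459
```

View pics/j.png

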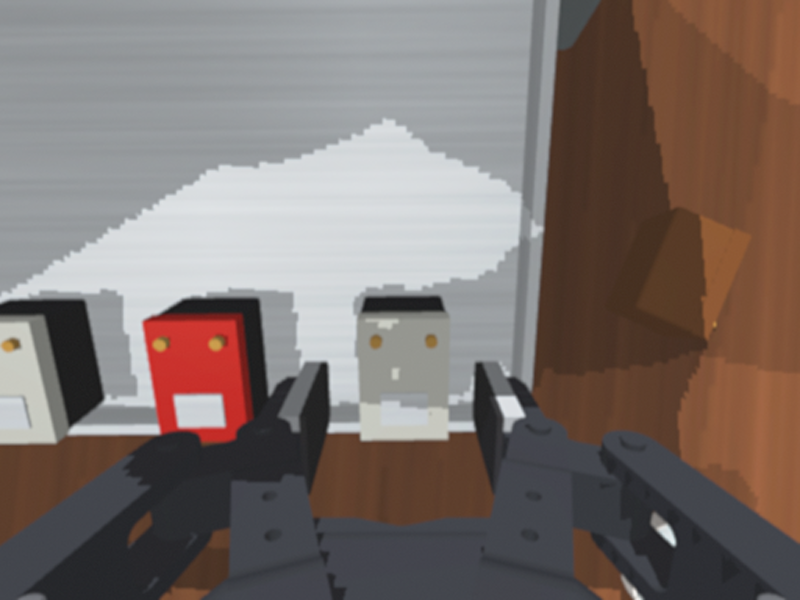

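Request:
move_arm([
  {"gripper": 4.6, "dp": [0, 0.4, -1], "rotation": [0, 0, 0]},
  {"gripper": 4.6, "dp": [0, 0.4, -1], "rotation": [0, 0, 0]},
  {"gripper": 4.6, "dp": [0, 0.3, -0.8], "rotation": [0, 0, 0]},
  {"gripper": 4.6, "dp": [0, 0, 0], "rotation": [0, 0, 0]},
])

```text
clock: 6.0
eef_pos: [0.6061, 0.2599, 0.0182]
eef_rot: [0.431, 0.549, 0.594, -0.4]
ft_force: [-1.1, -0.5, 1.4]
grip_width: 0.0456
```

```bash
python3 - <<'E'
from h import *
s=st()
im=env.snapshot('wrist');cv2.imwrite('pics/k.png',cv2.resize(im,(800,600),interpolation=2)[:,:,::-1])
E
```

```text
t 6.0 p [0.6061 0.2599 0.0182] x [-0.026  0.308 -0.951] y [ 0.997  0.078 -0.002] F [-1.1 -0.5  1.4] M [-0.29 -0.03  0.01] w 0.0456
```

View pics/k.png

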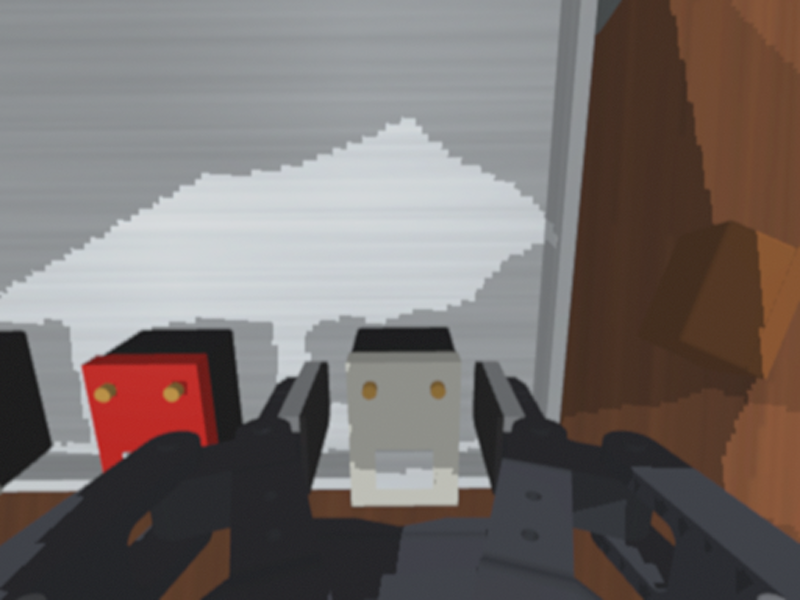

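Request:
move_arm([
  {"gripper": 2.4, "dp": [0, 0, 0], "rotation": [0, 0, 0]},
  {"gripper": 2.4, "dp": [0, 0, 0], "rotation": [0, 0, 0]},
  {"gripper": 2.4, "dp": [0, 0, 0], "rotation": [0, 0, 0]},
  {"gripper": 2.4, "dp": [0, 0, 0], "rotation": [0, 0, 0]},
])

```text
clock: 6.55
eef_pos: [0.6074, 0.2593, 0.0198]
eef_rot: [0.432, 0.55, 0.594, -0.399]
ft_force: [0.2, -1.9, 3.9]
grip_width: 0.0289
```

```bash
python3 - <<'E'
from h import *
s=st()
im=env.snapshot('wrist');cv2.imwrite('pics/l.png',cv2.resize(im,(800,600),interpolation=2)[:,:,::-1])
E
```

```text
t 6.55 p [0.6074 0.2593 0.0198] x [-0.023  0.308 -0.951] y [0.997 0.077 0.001] F [ 0.2 -1.9  3.9] M [-0.45  0.04  0.02] w 0.0289
```

View pics/l.png

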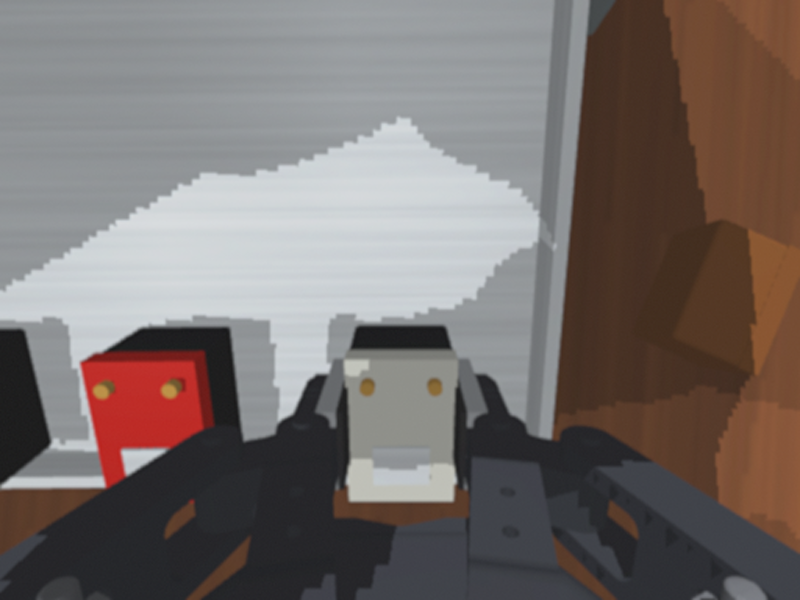

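Request:
move_arm([
  {"gripper": 2.4, "dp": [0, -0.6, 2], "rotation": [0, 0, 0]},
  {"gripper": 2.4, "dp": [0.1, -1.3, 4], "rotation": [0, 0, 0]},
  {"gripper": 2.4, "dp": [0.1, -1.3, 4], "rotation": [0, 0, 0]},
  {"gripper": 2.4, "dp": [-1.6, -4, 2], "rotation": [0, 0, -1.2]},
  {"gripper": 2.4, "dp": [-1.6, -4, 0], "rotation": [-4.5, 0, -1.2]},
  {"gripper": 2.4, "dp": [-1.6, -4, 0], "rotation": [-4.5, 0, -1.2]},
  {"gripper": 2.4, "dp": [-1.6, -4, 0], "rotation": [-4.5, 0, -1.2]},
  {"gripper": 2.4, "dp": [-1.6, -4, 0], "rotation": [-4.5, 0, -1.2]},
])

```text
clock: 7.6
eef_pos: [0.5283, 0.0262, 0.1406]
eef_rot: [-0.492, -0.506, -0.493, 0.509]
ft_force: [0.2, -0.2, -0.5]
grip_width: 0.0293
```

Request:
move_arm([
  {"gripper": 2.4, "dp": [0, -3, 0], "rotation": [0, 0, 0]},
  {"gripper": 2.4, "dp": [0, 0, 0], "rotation": [0, 0, 0]},
  {"gripper": 2.4, "dp": [0, 0, 0], "rotation": [0, 0, 0]},
])

```text
clock: 7.98
eef_pos: [0.529, -0.0017, 0.1399]
eef_rot: [-0.491, -0.506, -0.494, 0.508]
ft_force: [0.2, 0.3, -1.6]
grip_width: 0.029
```

```bash
python3 - <<'E'
from h import *
s=st()
im=env.snapshot('wrist');cv2.imwrite('pics/m.png',cv2.resize(im,(800,600),interpolation=2)[:,:,::-1])
im=env.snapshot('top');cv2.imwrite('pics/m_t.png',cv2.resize(im[120:280,70:330],None,fx=3,fy=3,interpolation=2)[:,:,::-1])
E
```

```text
t 7.97 p [ 0.529  -0.0017  0.1399] x [-0.004  0.001 -1.   ] y [ 1.    -0.029 -0.004] F [ 0.2  0.3 -1.6] M [-0.02 -0.02 -0.01] w 0.029
```

View pics/m.png

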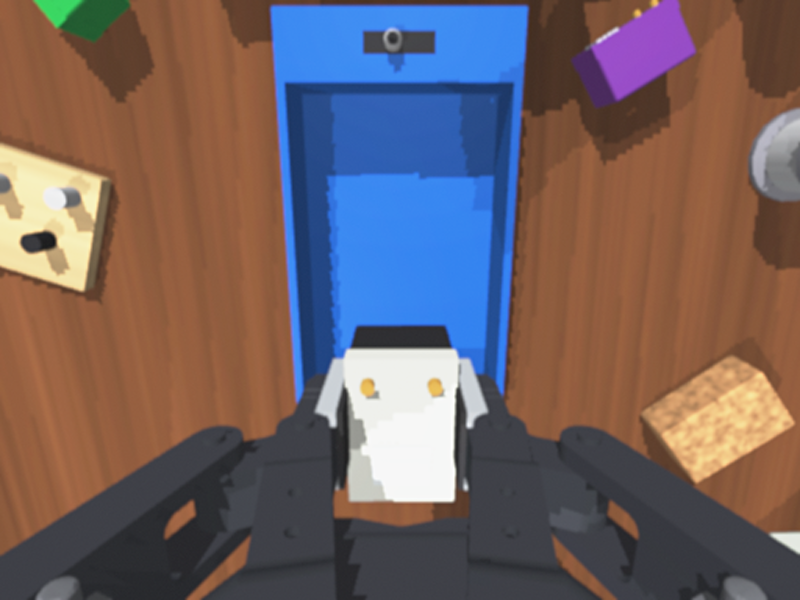

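View pics/m_t.png

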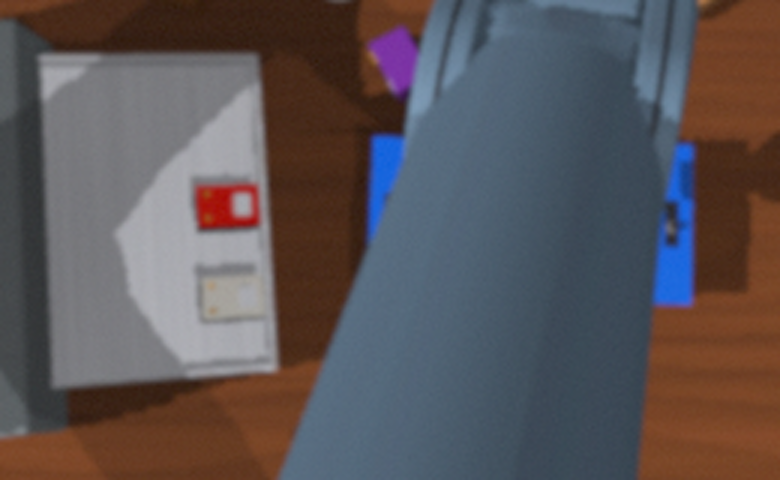

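```bash
cat > w8.py <<'E'
from h import *
def w(p,z,s): return onz('wrist',((p[0]+.5)/1.5625-.5,(p[1]+.5)/1.5625-.5),z,s)
E
python3 - <<'E'
from w8 import *
s=st()
for n,p,z in[('cornL',(272,6),.046),('cornR',(527,6),.046),('innL',(287,84),.046),('innR',(513,84),.046),('pintop',(393,37),.055),('slotL',(364,42),.046),('slotR',(435,42),.046),('sideL',(298,385),.046),('sideR',(507,385),.046)]: print(n,w(p,z,s).round(4))
E
```

```text
t 8.07 p [ 0.5291 -0.0013  0.1396] x [-0.005  0.001 -1.   ] y [ 1.    -0.027 -0.005] F [-0.3 -0.  -0.6] M [0.01 0.03 0.04] w 0.0292
cornL [0.4726 0.1381 0.046 ]
cornR [0.5896 0.1347 0.046 ]
innL [0.4765 0.105  0.046 ]
innR [0.5844 0.1019 0.046 ]
pintop [0.5279 0.1217 0.055 ]
slotL [0.5142 0.122  0.046 ]
slotR [0.5473 0.1211 0.046 ]
sideL [ 0.4681 -0.0525  0.046 ]
sideR [ 0.5866 -0.0555  0.046 ]
```

Request:
move_arm([
  {"gripper": 2.4, "dp": [-0.15, -2, 0], "rotation": [0, 0, 0]},
  {"gripper": 2.4, "dp": [0, 0, -4], "rotation": [0, 0, 0]},
  {"gripper": 2.4, "dp": [0, 0, -4], "rotation": [0, 0, 0]},
  {"gripper": 2.4, "dp": [0, 0, -3.5], "rotation": [0, 0, 0]},
  {"gripper": 2.4, "dp": [0, 0, -1.5], "rotation": [0, 0, 0]},
  {"gripper": 2.4, "dp": [0, 0, 0], "rotation": [0, 0, 0]},
])

```text
clock: 8.82
eef_pos: [0.5272, -0.0221, 0.0091]
eef_rot: [-0.491, -0.506, -0.494, 0.508]
ft_force: [0.5, 0.6, -0.9]
grip_width: 0.0288
```

```bash
python3 - <<'E'
from h import *
s=st()
im=env.snapshot('wrist');cv2.imwrite('pics/n.png',cv2.resize(im,(800,600),interpolation=2)[:,:,::-1])
E
```

```text
t 8.82 p [ 0.5272 -0.0221  0.0091] x [-0.006  0.    -1.   ] y [ 1.    -0.028 -0.006] F [ 0.5  0.6 -0.9] M [ 0.   -0.05  0.02] w 0.0288
```

View pics/n.png

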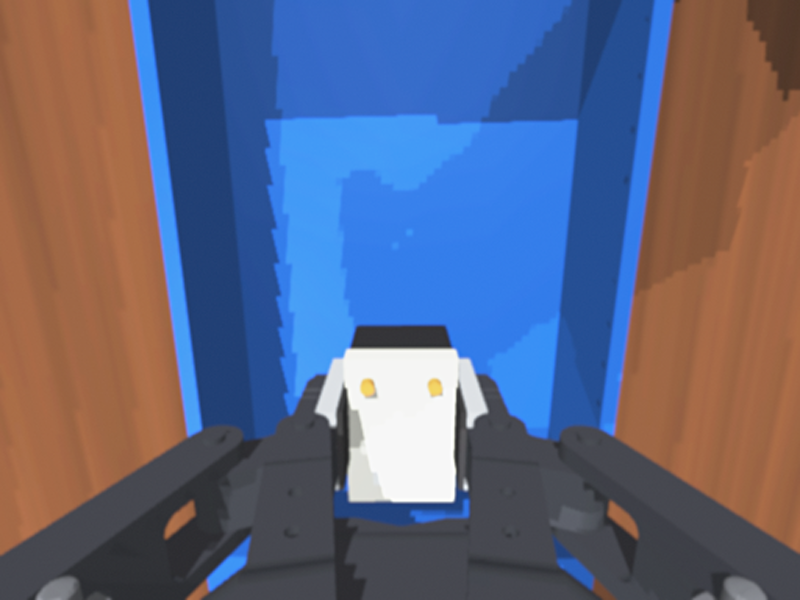

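Request:
move_arm([
  {"gripper": 2.4, "dp": [0, 0, -0.4], "rotation": [0, 0, 0]},
  {"gripper": 2.4, "dp": [0, 0, -0.4], "rotation": [0, 0, 0]},
  {"gripper": 2.4, "dp": [0, 0, -0.2], "rotation": [0, 0, 0]},
  {"gripper": 2.4, "dp": [0, 0, 0], "rotation": [0, 0, 0]},
])

```text
clock: 9.38
eef_pos: [0.5274, -0.0224, -0.0006]
eef_rot: [-0.492, -0.506, -0.494, 0.508]
ft_force: [0.2, -0.5, 0.0]
grip_width: 0.0288
```

Request:
move_arm([
  {"gripper": 2.4, "dp": [0, 0, -0.2], "rotation": [0, 0, 0]},
  {"gripper": 2.4, "dp": [0, 0, 0], "rotation": [0, 0, 0]},
])

```text
clock: 9.62
eef_pos: [0.5277, -0.0224, -0.0019]
eef_rot: [-0.492, -0.506, -0.494, 0.508]
ft_force: [-1.4, 1.0, 7.3]
grip_width: 0.0287
```

Request:
move_arm([
  {"gripper": 2.4, "dp": [0, 0, -0.2], "rotation": [0, 0, 0]},
  {"gripper": 2.4, "dp": [0, 0, 0], "rotation": [0, 0, 0]},
])

```text
clock: 9.88
eef_pos: [0.5277, -0.0224, -0.0021]
eef_rot: [-0.491, -0.507, -0.494, 0.508]
ft_force: [-9.4, 2.1, 33.9]
grip_width: 0.0293
```

Request:
move_arm([
  {"gripper": 2.4, "dp": [0, 0, 0.2], "rotation": [0, 0, 0]},
  {"gripper": 2.4, "dp": [0, 0, 0], "rotation": [0, 0, 0]},
])

```text
clock: 10.12
eef_pos: [0.5279, -0.0224, -0.002]
eef_rot: [-0.492, -0.506, -0.494, 0.508]
ft_force: [-1.7, 0.9, 11.0]
grip_width: 0.029
```

Request:
move_arm([
  {"gripper": 3.4, "dp": [0, 0, 0.05], "rotation": [0, 0, 0]},
  {"gripper": 4.8, "dp": [0, 0, 0], "rotation": [0, 0, 0]},
  {"gripper": 4.8, "dp": [0, 0, 0], "rotation": [0, 0, 0]},
  {"gripper": 4.8, "dp": [0, 0, 0], "rotation": [0, 0, 0]},
])

```text
clock: 10.62
eef_pos: [0.5274, -0.0224, -0.0023]
eef_rot: [-0.492, -0.506, -0.494, 0.508]
ft_force: [0.9, 0.8, -0.4]
grip_width: 0.048
```

```bash
python3 - <<'E'
from h import *
s=st()
im=env.snapshot('wrist');cv2.imwrite('pics/o.png',cv2.resize(im,(800,600),interpolation=2)[:,:,::-1])
E
```

```text
t 10.62 p [ 0.5274 -0.0224 -0.0023] x [-0.005  0.    -1.   ] y [ 1.    -0.029 -0.005] F [ 0.9  0.8 -0.4] M [-0.    0.02 -0.02] w 0.048
```

View pics/o.png

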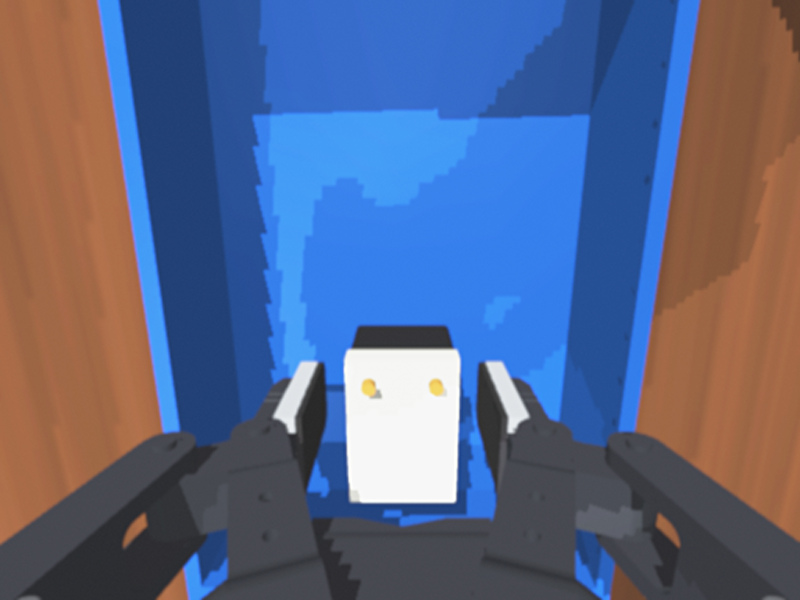

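Request:
move_arm([
  {"gripper": 4.8, "dp": [0, 0, 4], "rotation": [0, 0, 0]},
  {"gripper": 4.6, "dp": [0, 0, 5], "rotation": [0, 0, 0]},
  {"gripper": 4.6, "dp": [-0.5, 2, 4], "rotation": [0, 0, 0]},
  {"gripper": 4.6, "dp": [-1, 4.5, 0], "rotation": [3.6, 0, 1.2]},
  {"gripper": 4.6, "dp": [-1, 4.5, 0], "rotation": [3.6, 0, 1.2]},
  {"gripper": 4.6, "dp": [-1, 4.5, 0], "rotation": [3.6, 0, 1.2]},
  {"gripper": 4.6, "dp": [-1, 4.5, 0], "rotation": [3.6, 0, 1.2]},
  {"gripper": 4.6, "dp": [-1, 4, -1], "rotation": [3.6, 0, 1.2]},
])

```text
clock: 11.68
eef_pos: [0.4726, 0.2194, 0.1185]
eef_rot: [0.432, 0.551, 0.594, -0.397]
ft_force: [0.1, 0.3, -0.8]
grip_width: 0.0457
```

Request:
move_arm([
  {"gripper": 4.6, "dp": [0, 0, 0], "rotation": [0, 0, 0]},
  {"gripper": 4.6, "dp": [0, 0, 0], "rotation": [0, 0, 0]},
])

```text
clock: 11.92
eef_pos: [0.473, 0.2166, 0.1179]
eef_rot: [0.432, 0.55, 0.592, -0.399]
ft_force: [0.0, -0.6, 0.9]
grip_width: 0.046
```

```bash
python3 - <<'E'
from h import *
s=st()
im=env.snapshot('wrist');cv2.imwrite('pics/p.png',cv2.resize(im,(800,600),interpolation=2)[:,:,::-1])
E
```

```text
t 11.93 p [0.473  0.2166 0.1179] x [-0.02   0.307 -0.951] y [0.997 0.076 0.003] F [ 0.  -0.6  0.9] M [-0.32 -0.05  0.03] w 0.046
```

View pics/p.png

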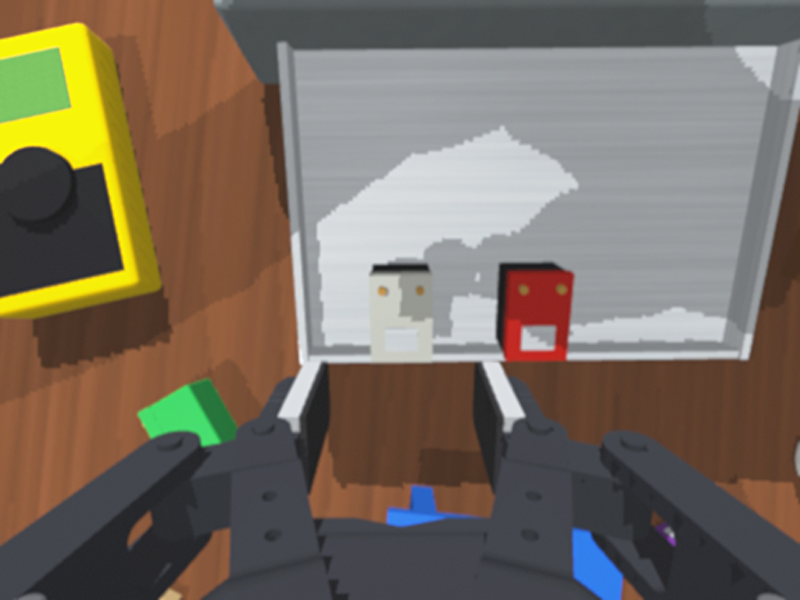

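Request:
move_arm([
  {"gripper": 4.6, "dp": [0, 0.9, -2.9], "rotation": [0, 0, 0]},
  {"gripper": 4.6, "dp": [-0.1, 0.9, -2.9], "rotation": [0, 0, 0]},
  {"gripper": 4.6, "dp": [0, 0.5, -1.5], "rotation": [0, 0, 0]},
  {"gripper": 4.6, "dp": [0, 0, 0], "rotation": [0, 0, 0]},
])

```text
clock: 12.48
eef_pos: [0.4713, 0.2401, 0.0444]
eef_rot: [0.432, 0.55, 0.593, -0.399]
ft_force: [0.8, 0.2, 0.2]
grip_width: 0.0458
```

```bash
python3 - <<'E'
from h import *
s=st()
im=env.snapshot('wrist');cv2.imwrite('pics/q.png',cv2.resize(im,(800,600),interpolation=2)[:,:,::-1])
E
```

```text
t 12.47 p [0.4713 0.2401 0.0444] x [-0.022  0.308 -0.951] y [0.997 0.077 0.002] F [0.8 0.2 0.2] M [-0.38  0.02  0.02] w 0.0458
```

View pics/q.png

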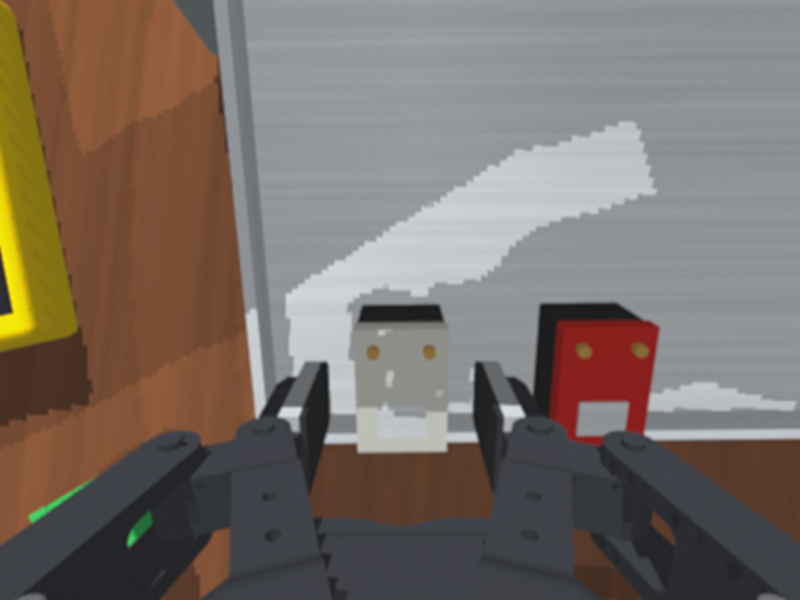

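Request:
move_arm([
  {"gripper": 4.2, "dp": [0, 0, 0], "rotation": [0, 0, 0]},
  {"gripper": 4.2, "dp": [0, 0.4, -1.2], "rotation": [0, 0, 0]},
  {"gripper": 4.2, "dp": [0, 0.4, -1.1], "rotation": [0, 0, 0]},
  {"gripper": 4.2, "dp": [0, 0, 0], "rotation": [0, 0, 0]},
])

```text
clock: 13.02
eef_pos: [0.4704, 0.2489, 0.0208]
eef_rot: [0.432, 0.549, 0.594, -0.399]
ft_force: [-0.1, -0.4, 0.1]
grip_width: 0.042
```

Request:
move_arm([
  {"gripper": 2.4, "dp": [0, 0, 0], "rotation": [0, 0, 0]},
  {"gripper": 2.4, "dp": [0, 0, 0], "rotation": [0, 0, 0]},
  {"gripper": 2.4, "dp": [0, 0, 0], "rotation": [0, 0, 0]},
  {"gripper": 2.4, "dp": [0, 0, 0], "rotation": [0, 0, 0]},
])

```text
clock: 13.52
eef_pos: [0.4715, 0.2486, 0.022]
eef_rot: [0.432, 0.55, 0.593, -0.398]
ft_force: [0.6, 0.7, -0.1]
grip_width: 0.0292
```

```bash
python3 - <<'E'
from h import *
s=st()
im=env.snapshot('wrist');cv2.imwrite('pics/r.png',cv2.resize(im,(800,600),interpolation=2)[:,:,::-1])
E
```

```text
t 13.53 p [0.4715 0.2486 0.022 ] x [-0.021  0.308 -0.951] y [0.997 0.077 0.003] F [ 0.6  0.7 -0.1] M [-0.38 -0.06  0.03] w 0.0292
```

View pics/r.png

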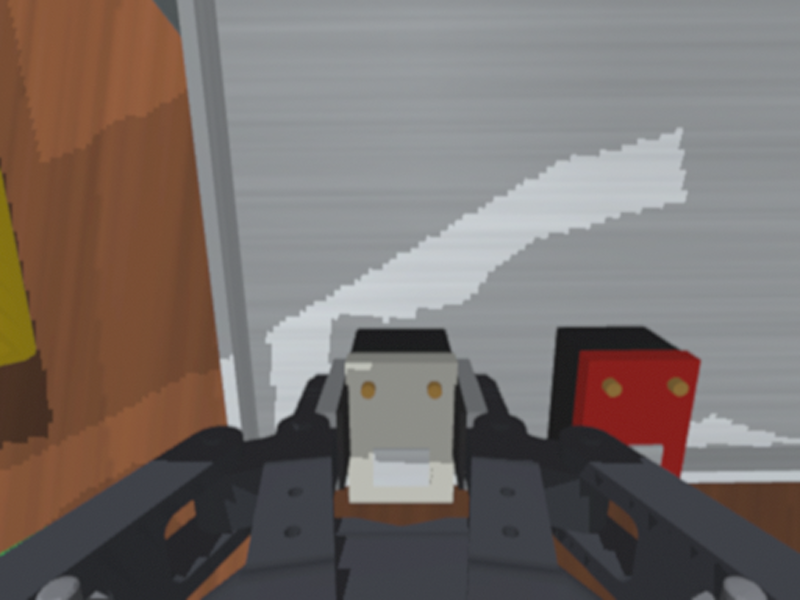

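Request:
move_arm([
  {"gripper": 2.4, "dp": [0, -0.6, 2], "rotation": [0, 0, 0]},
  {"gripper": 2.4, "dp": [0.1, -1.3, 4], "rotation": [0, 0, 0]},
  {"gripper": 2.4, "dp": [0.1, -1.3, 4], "rotation": [0, 0, 0]},
  {"gripper": 2.4, "dp": [1.1, -3.1, 1], "rotation": [0, 0, -1.1]},
  {"gripper": 2.4, "dp": [1.1, -3.1, 0], "rotation": [-4.5, 0, -1.1]},
  {"gripper": 2.4, "dp": [1.1, -3.1, 0], "rotation": [-4.5, 0, -1.1]},
  {"gripper": 2.4, "dp": [1.1, -3.1, 0], "rotation": [-4.5, 0, -1.1]},
  {"gripper": 2.4, "dp": [1.1, -3.1, 0], "rotation": [-4.5, 0, -1.1]},
])

```text
clock: 14.58
eef_pos: [0.5287, 0.0607, 0.1321]
eef_rot: [-0.495, -0.504, -0.495, 0.506]
ft_force: [-0.3, 0.1, -0.2]
grip_width: 0.0289
```

Request:
move_arm([
  {"gripper": 2.4, "dp": [0, 0, 0], "rotation": [0, 0, 0]},
  {"gripper": 2.4, "dp": [0, 0, 0], "rotation": [0, 0, 0]},
])

```text
clock: 14.82
eef_pos: [0.5278, 0.0625, 0.1317]
eef_rot: [-0.494, -0.504, -0.497, 0.505]
ft_force: [0.5, 0.9, -0.1]
grip_width: 0.0288
```

```bash
python3 - <<'E'
from h import *
s=st()
im=env.snapshot('wrist');cv2.imwrite('pics/s.png',cv2.resize(im,(800,600),interpolation=2)[:,:,::-1])
E
```

```text
t 14.82 p [0.5278 0.0625 0.1317] x [-0.004  0.002 -1.   ] y [ 1.    -0.019 -0.004] F [ 0.5  0.9 -0.1] M [ 0.03  0.04 -0.01] w 0.0288
```

View pics/s.png

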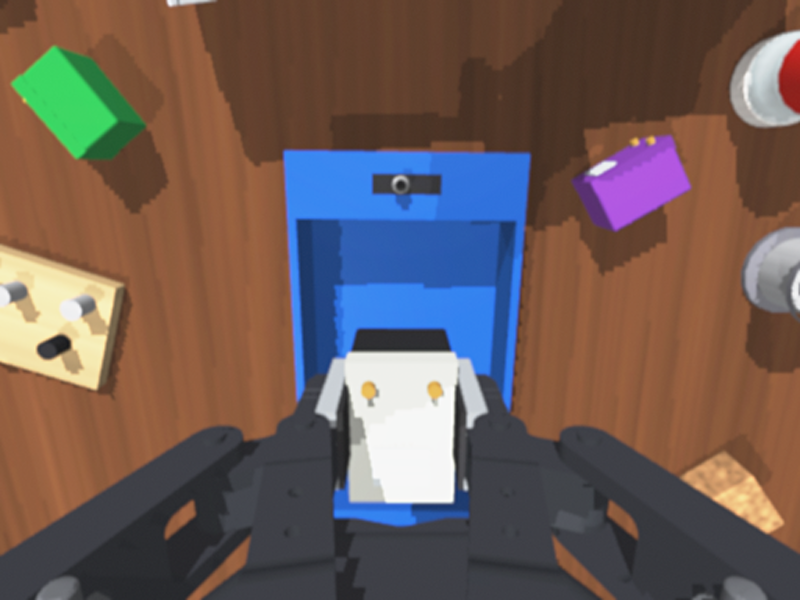

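Request:
move_arm([
  {"gripper": 2.4, "dp": [0.1, -0.2, -3], "rotation": [0, 0, 0]},
  {"gripper": 2.4, "dp": [0, 0, -4], "rotation": [0, 0, 0]},
  {"gripper": 2.4, "dp": [0, 0, -3], "rotation": [0, 0, 0]},
  {"gripper": 2.4, "dp": [0, 0, -2], "rotation": [0, 0, 0]},
  {"gripper": 2.4, "dp": [0, 0, -0.5], "rotation": [0, 0, 0]},
  {"gripper": 2.4, "dp": [0, 0, 0], "rotation": [0, 0, 0]},
])

```text
clock: 15.62
eef_pos: [0.5298, 0.0597, 0.0073]
eef_rot: [-0.494, -0.504, -0.496, 0.505]
ft_force: [-0.3, -0.2, -0.9]
grip_width: 0.0286
```

Request:
move_arm([
  {"gripper": 2.4, "dp": [0, 0, -0.3], "rotation": [0, 0, 0]},
  {"gripper": 2.4, "dp": [0, 0, 0], "rotation": [0, 0, 0]},
])

```text
clock: 15.88
eef_pos: [0.5299, 0.0598, 0.0044]
eef_rot: [-0.494, -0.504, -0.496, 0.505]
ft_force: [0.4, 0.5, -0.9]
grip_width: 0.0287
```

Request:
move_arm([
  {"gripper": 2.4, "dp": [0, 0, -0.15], "rotation": [0, 0, 0]},
  {"gripper": 2.4, "dp": [0, 0, 0], "rotation": [0, 0, 0]},
])

```text
clock: 16.12
eef_pos: [0.5295, 0.0596, 0.0025]
eef_rot: [-0.494, -0.504, -0.496, 0.506]
ft_force: [-0.0, 1.0, 0.4]
grip_width: 0.029
```

Request:
move_arm([
  {"gripper": 2.4, "dp": [0, 0, -0.15], "rotation": [0, 0, 0]},
  {"gripper": 2.4, "dp": [0, 0, 0], "rotation": [0, 0, 0]},
])

```text
clock: 16.38
eef_pos: [0.5294, 0.0596, 0.0008]
eef_rot: [-0.494, -0.504, -0.496, 0.506]
ft_force: [-0.6, -0.1, -0.1]
grip_width: 0.0291
```

Request:
move_arm([
  {"gripper": 2.4, "dp": [0, 0, -0.1], "rotation": [0, 0, 0]},
  {"gripper": 2.4, "dp": [0, 0, 0], "rotation": [0, 0, 0]},
])

```text
clock: 16.62
eef_pos: [0.5294, 0.0596, -0.0002]
eef_rot: [-0.494, -0.504, -0.496, 0.506]
ft_force: [0.0, 1.3, -1.3]
grip_width: 0.0289
```

Request:
move_arm([
  {"gripper": 2.4, "dp": [0, 0, -0.1], "rotation": [0, 0, 0]},
  {"gripper": 2.4, "dp": [0, 0, 0], "rotation": [0, 0, 0]},
])

```text
clock: 16.88
eef_pos: [0.5295, 0.0596, -0.0003]
eef_rot: [-0.494, -0.504, -0.496, 0.506]
ft_force: [-3.2, -0.2, 9.9]
grip_width: 0.0289
```

Request:
move_arm([
  {"gripper": 2.4, "dp": [0, 0, -0.1], "rotation": [0, 0, 0]},
  {"gripper": 2.4, "dp": [0, 0, 0], "rotation": [0, 0, 0]},
])

```text
clock: 17.12
eef_pos: [0.5295, 0.0596, -0.0004]
eef_rot: [-0.494, -0.504, -0.496, 0.505]
ft_force: [-7.2, -0.0, 23.2]
grip_width: 0.0287
```

Request:
move_arm([
  {"gripper": 2.4, "dp": [0, 0, 0.15], "rotation": [0, 0, 0]},
  {"gripper": 3.4, "dp": [0, 0, 0], "rotation": [0, 0, 0]},
  {"gripper": 4.8, "dp": [0, 0, 0], "rotation": [0, 0, 0]},
  {"gripper": 4.8, "dp": [0, 0, 0], "rotation": [0, 0, 0]},
  {"gripper": 4.8, "dp": [0, 0, 2], "rotation": [0, 0, 0]},
  {"gripper": 4.8, "dp": [0, 0, 5], "rotation": [0, 0, 0]},
  {"gripper": 4.8, "dp": [0, -3, 5], "rotation": [0, 0, 0]},
  {"gripper": 4.8, "dp": [0, -5.5, 2], "rotation": [0, 0, 0]},
])

```text
clock: 18.12
eef_pos: [0.5317, -0.0242, 0.1434]
eef_rot: [0.496, 0.505, 0.496, -0.503]
ft_force: [0.7, -0.4, -0.4]
grip_width: 0.0477
```

Request:
move_arm([
  {"gripper": 4.8, "dp": [0, -6, 2], "rotation": [0, 0, 0]},
  {"gripper": 4.8, "dp": [0, -6, 0], "rotation": [0, 0, 0]},
  {"gripper": 4.8, "dp": [0, -6, 0], "rotation": [0, 0, 0]},
  {"gripper": 4.8, "dp": [0, 0, 0], "rotation": [0, 0, 0]},
  {"gripper": 4.8, "dp": [0, 0, 0], "rotation": [0, 0, 0]},
])

```text
clock: 18.75
eef_pos: [0.5295, -0.2041, 0.1598]
eef_rot: [-0.494, -0.504, -0.496, 0.505]
ft_force: [-0.4, 1.0, -0.3]
grip_width: 0.0483
```

```bash
python3 - <<'E'
from h import *
s=st()
im=env.snapshot('wrist');cv2.imwrite('pics/u.png',cv2.resize(im,(800,600),interpolation=2)[:,:,::-1])
im=env.snapshot('top');cv2.imwrite('pics/u_t.png',cv2.resize(im[120:280,70:330],None,fx=3,fy=3,interpolation=2)[:,:,::-1])
E
```

```text
t 18.75 p [ 0.5295 -0.2041  0.1598] x [-0.003  0.001 -1.   ] y [ 1.    -0.02  -0.003] F [-0.4  1.  -0.3] M [ 0.03 -0.03 -0.  ] w 0.0483
```

View pics/u.png

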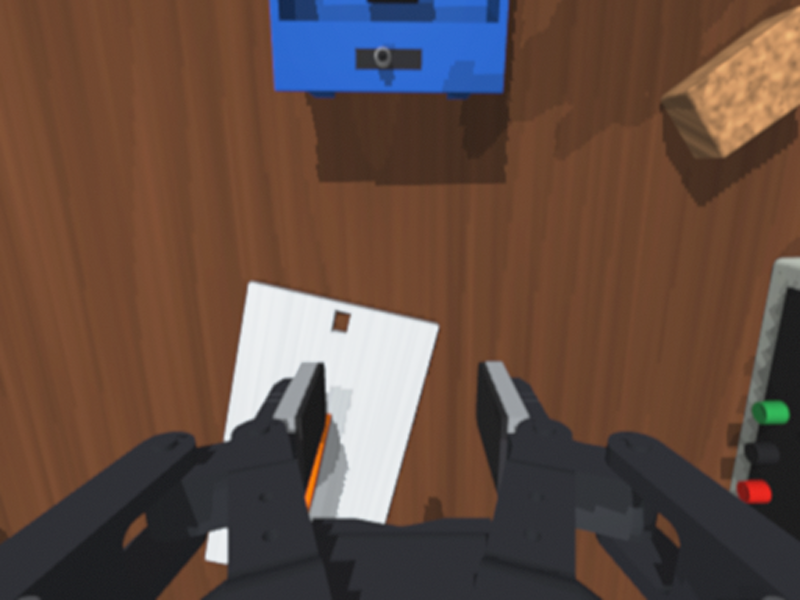

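View pics/u_t.png

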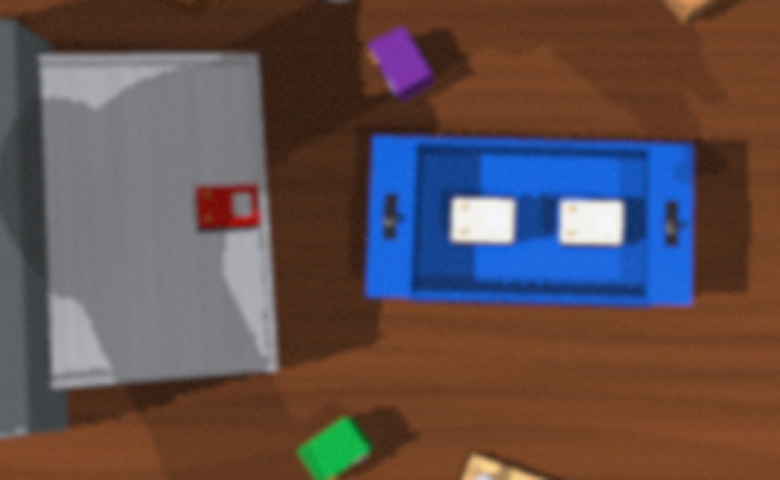

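```bash
python3 - <<'E'
from w8 import *
s=st()
for n,p,z in[('cornL',(276,91),.046),('cornR',(504,93),.046),('pintop',(382,55),.055),('slotL',(356,58),.046),('slotR',(422,58),.046),('covL',(249,281),.005),('covR',(438,324),.005),('covslot',(341,321),.005)]: print(n,w(p,z,s).round(4))
# earlier views
def mk(p,x,y):
    x=np.array(x);y=np.array(y);x=x/np.linalg.norm(x);y=y-x*(x@y);y/=np.linalg.norm(y);Rm=np.c_[x,y,np.cross(x,y)]
    q=R.from_matrix(Rm).as_quat();return {'eef_pos':np.array(p),'eef_rot':[q[3],*q[:3]]}
s2=mk([.5278,.0625,.1317],[-.004,.002,-1],[1,-.019,-.004])
for n,p,z in[('cornL',(285,150),.046),('cornR',(529,152),.046),('pintop',(400,183),.055),('slotL',(373,185),.046),('slotR',(440,185),.046)]: print(n,w(p,z,s2).round(4))
E
```

```text
t 18.85 p [ 0.5298 -0.2027  0.1595] x [-0.003  0.001 -1.   ] y [ 1.    -0.017 -0.003] F [ 0.   0.1 -0. ] M [ 0.   -0.01  0.  ] w 0.0481
cornL [ 0.466  -0.0972  0.046 ]
cornR [ 0.584  -0.1003  0.046 ]
pintop [ 0.5217 -0.083   0.055 ]
slotL [ 0.5081 -0.0824  0.046 ]
slotR [ 0.5417 -0.083   0.046 ]
covL [ 0.4278 -0.2078  0.005 ]
covR [ 0.5533 -0.2399  0.005 ]
covslot [ 0.4874 -0.2367  0.005 ]
cornL [0.4727 0.1381 0.046 ]
cornR [0.5896 0.1349 0.046 ]
pintop [0.5276 0.122  0.055 ]
slotL [0.5143 0.121  0.046 ]
slotR [0.547  0.1203 0.046 ]
```

Request:
move_arm([
  {"gripper": 4.8, "dp": [-2.3, -4.5, 0], "rotation": [0, 0, -4.4]},
  {"gripper": 4.8, "dp": [-2.3, -4.5, 0], "rotation": [0, 0, -4.4]},
  {"gripper": 4.8, "dp": [-2.2, -4.4, -4], "rotation": [0, 0, -4.4]},
  {"gripper": 4.8, "dp": [0, 0, 0], "rotation": [0, 0, 0]},
  {"gripper": 4.8, "dp": [0, 0, 0], "rotation": [0, 0, 0]},
])

```text
clock: 19.48
eef_pos: [0.4628, -0.3364, 0.1198]
eef_rot: [-0.433, -0.557, -0.436, 0.558]
ft_force: [0.5, 0.6, 0.7]
grip_width: 0.0482
```

```bash
python3 - <<'E'
from h import *
s=st()
im=env.snapshot('wrist');cv2.imwrite('pics/v.png',cv2.resize(im,(800,600),interpolation=2)[:,:,::-1])
im=env.snapshot('scene');cv2.imwrite('pics/v_s.png',cv2.resize(im[50:200,130:290],None,fx=4,fy=4,interpolation=2)[:,:,::-1])
E
```

```text
t 19.48 p [ 0.4628 -0.3364  0.1198] x [-0.003  0.002 -1.   ] y [ 0.97  -0.245 -0.003] F [0.5 0.6 0.7] M [ 0.03 -0.04  0.03] w 0.0482
```

View pics/v.png

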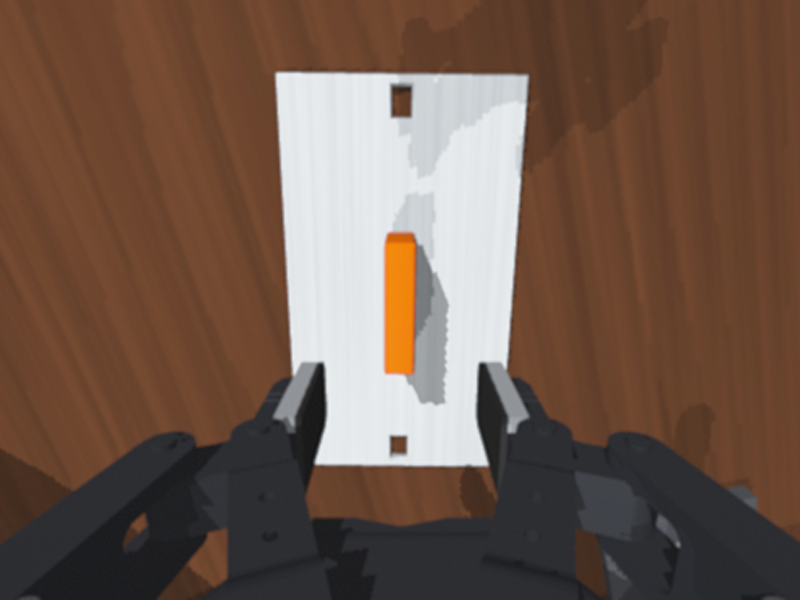

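View pics/v_s.png

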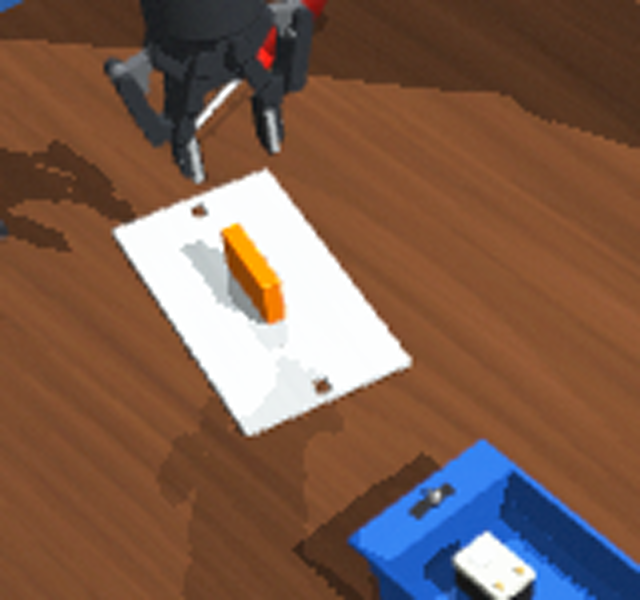

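```bash
python3 - <<'E'
from w8 import *
s=st()
P=[w(p,.005,s) for p in[(401,101),(398.5,445)]];print(np.round(P,4),np.mean(P,0), np.linalg.norm(P[0]-P[1]), np.degrees(np.arctan2(*(P[0]-P[1])[:2])))
Q=[w(p,.045,s) for p in[(400,242),(400,372)]];print(np.round(Q,4),np.mean(Q,0),np.linalg.norm(Q[0]-Q[1]))
E
```

```text
t 19.57 p [ 0.4637 -0.3362  0.1203] x [-0.002  0.001 -1.   ] y [ 0.97  -0.244 -0.002] F [ 1.   0.7 -0.3] M [ 0.01  0.05 -0.02] w 0.0477
[[ 0.4874 -0.2395  0.005 ]
 [ 0.4358 -0.4379  0.005 ]] [ 0.46156482 -0.33870917  0.005     ] 0.20504261155752024 14.575459256273762
[[ 0.4704 -0.3053  0.045 ]
 [ 0.4537 -0.3713  0.045 ]] [ 0.46204176 -0.33828223  0.045     ] 0.06812414086799437
```

Request:
move_arm([
  {"gripper": 4.8, "dp": [-0.1, 0, -3.5], "rotation": [0, 0, 0]},
  {"gripper": 4.8, "dp": [0, 0, -3.5], "rotation": [0, 0, 0]},
  {"gripper": 4.8, "dp": [0, 0, -2.5], "rotation": [0, 0, 0]},
  {"gripper": 4.8, "dp": [0, 0, -1], "rotation": [0, 0, 0]},
  {"gripper": 4.8, "dp": [0, 0, 0], "rotation": [0, 0, 0]},
])

```text
clock: 20.2
eef_pos: [0.4615, -0.3374, 0.015]
eef_rot: [-0.433, -0.558, -0.435, 0.559]
ft_force: [0.3, -1.4, -0.2]
grip_width: 0.0481
```

Request:
move_arm([
  {"gripper": 4.8, "dp": [0, 0, -0.4], "rotation": [0, 0, 0]},
  {"gripper": 1.2, "dp": [0, 0, 0], "rotation": [0, 0, 0]},
  {"gripper": 1.2, "dp": [0, 0, 0], "rotation": [0, 0, 0]},
  {"gripper": 1.2, "dp": [0, 0, 0], "rotation": [0, 0, 0]},
  {"gripper": 1.2, "dp": [0, 0, 0], "rotation": [0, 0, 0]},
  {"gripper": 1.2, "dp": [0, 0, 0], "rotation": [0, 0, 0]},
])

```text
clock: 20.95
eef_pos: [0.4613, -0.3384, 0.0114]
eef_rot: [-0.433, -0.558, -0.434, 0.559]
ft_force: [-0.7, 0.9, 6.4]
grip_width: 0.0147
```

```bash
python3 - <<'E'
from h import *
s=st()
im=env.snapshot('wrist');cv2.imwrite('pics/x.png',cv2.resize(im,(800,600),interpolation=2)[:,:,::-1])
E
```

```text
t 20.95 p [ 0.4613 -0.3384  0.0114] x [-0.002  0.    -1.   ] y [ 0.969 -0.247 -0.002] F [-0.7  0.9  6.4] M [ 0.18  0.09 -0.01] w 0.0147
```

View pics/x.png

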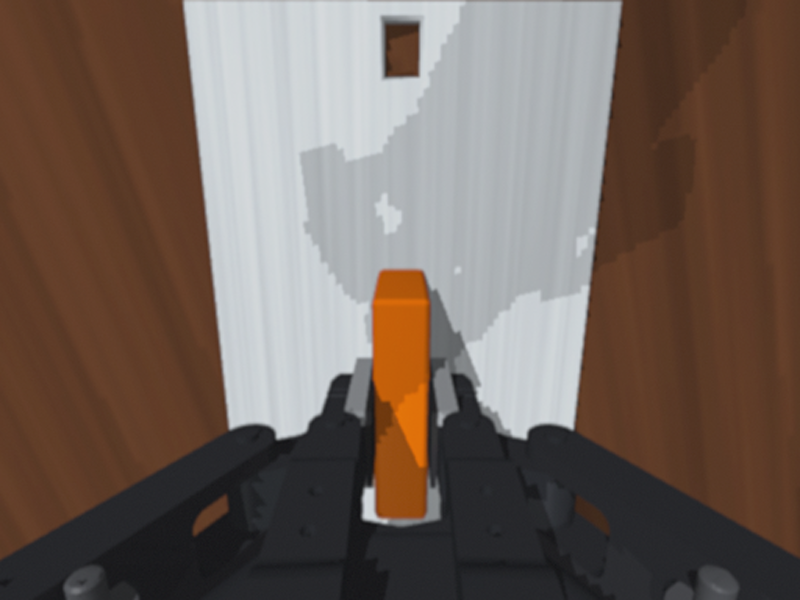

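Request:
move_arm([
  {"gripper": 1.2, "dp": [0, 0, 1.5], "rotation": [0, 0, 0]},
  {"gripper": 1.2, "dp": [0, 0, 3.5], "rotation": [0, 0, 0]},
  {"gripper": 1.2, "dp": [0, 0, 4.5], "rotation": [0, 0, 0]},
  {"gripper": 1.2, "dp": [0.5, 2, 2.5], "rotation": [0, 0, 1.8]},
  {"gripper": 1.2, "dp": [1, 5, 0], "rotation": [0, 0, 1.8]},
  {"gripper": 1.2, "dp": [1, 5, 0], "rotation": [0, 0, 1.8]},
  {"gripper": 1.2, "dp": [1, 5, 0], "rotation": [0, 0, 1.8]},
  {"gripper": 1.2, "dp": [1, 5, 0], "rotation": [0, 0, 1.8]},
])

```text
clock: 22.0
eef_pos: [0.5054, -0.1164, 0.1311]
eef_rot: [-0.476, -0.522, -0.477, 0.523]
ft_force: [1.7, -0.1, -3.9]
grip_width: 0.0151
```

Request:
move_arm([
  {"gripper": 1.2, "dp": [1, 5, 0], "rotation": [0, 0, 1.8]},
  {"gripper": 1.2, "dp": [1, 5, 0], "rotation": [0, 0, 1.8]},
  {"gripper": 1.2, "dp": [0.5, 3, 0], "rotation": [0, 0, 0]},
  {"gripper": 1.2, "dp": [0, 0, 0], "rotation": [0, 0, 0]},
  {"gripper": 1.2, "dp": [0, 0, 0], "rotation": [0, 0, 0]},
])

```text
clock: 22.62
eef_pos: [0.5302, 0.011, 0.1309]
eef_rot: [-0.492, -0.506, -0.493, 0.509]
ft_force: [-0.0, -0.2, -4.7]
grip_width: 0.0143
```

```bash
python3 - <<'E'
from h import *
s=st()
im=env.snapshot('wrist');cv2.imwrite('pics/y.png',cv2.resize(im,(800,600),interpolation=2)[:,:,::-1])
E
```

```text
t 22.62 p [0.5302 0.011  0.1309] x [-0.004 -0.001 -1.   ] y [ 1.    -0.031 -0.004] F [-0.  -0.2 -4.7] M [-0.1  -0.03 -0.02] w 0.0143
```

View pics/y.png

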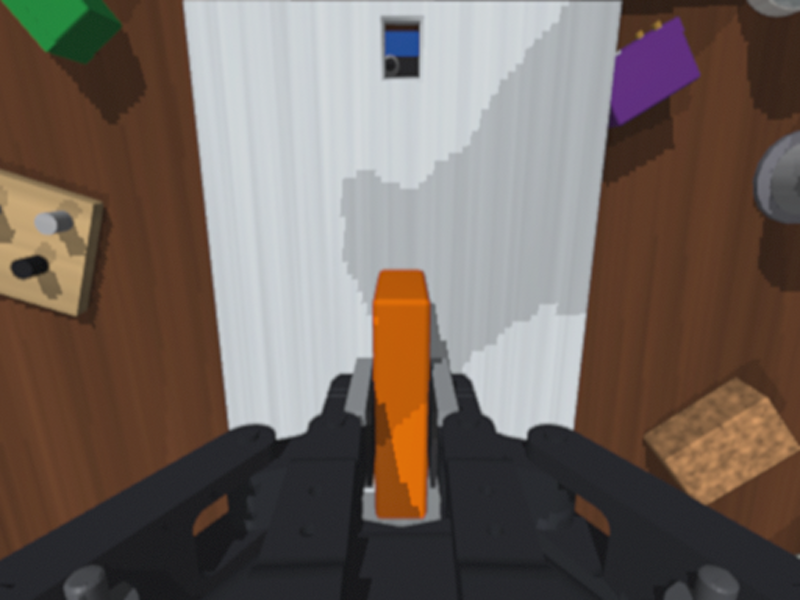

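```bash
python3 - <<'E'
from w8 import *
s=st();z=s['eef_pos'][2]
# handle top & slot corners
for p in[(383,17),(423,17),(420,77),(384,78)]: print('slot c',w(p,z-.0064,s).round(4))
S=np.mean([w(p,z-.0064,s) for p in[(383,17),(423,17),(420,77),(384,78)]],0);print('slot',S,S-s['eef_pos'])
print('pin',w((391,66),.055,s))
E1=w((184,0),z-.0064,s);E2=w((620,0),z-.0064,s);E3=w((226,400),z-.0064,s);E4=w((579,400),z-.0064,s)
print((E1+E2)/2,(E3+E4)/2,E2-E1)
E
```

```text
t 22.68 p [0.5303 0.0105 0.1309] x [-0.004 -0.001 -1.   ] y [ 0.999 -0.032 -0.003] F [-0.4  0.1 -3. ] M [-0.01 -0.02 -0.03] w 0.0145
slot c [0.5278 0.1211 0.1245]
slot c [0.5398 0.1207 0.1245]
slot c [0.5385 0.1042 0.1245]
slot c [0.5274 0.1043 0.1245]
slot [0.53339738 0.11255938 0.12451245] [ 0.00308906  0.10208816 -0.0064    ]
pin [0.52856454 0.11986361 0.055     ]
[0.53357416 0.12536915 0.12451245] [ 0.52959545 -0.00585551  0.12451245] [ 0.12927589 -0.00428824  0.        ]
```

Request:
move_arm([
  {"gripper": 1.2, "dp": [0, 0.9, -2.5], "rotation": [0, 0, 0.2]},
  {"gripper": 1.2, "dp": [0, 0, -2.2], "rotation": [0, 0, 0]},
  {"gripper": 1.2, "dp": [0, 0, -1], "rotation": [0, 0, 0]},
  {"gripper": 1.2, "dp": [0, 0, 0], "rotation": [0, 0, 0]},
  {"gripper": 1.2, "dp": [0, 0, 0], "rotation": [0, 0, 0]},
])

```text
clock: 23.3
eef_pos: [0.5315, 0.0204, 0.0745]
eef_rot: [-0.493, -0.506, -0.494, 0.507]
ft_force: [-0.2, -0.1, -4.5]
grip_width: 0.0146
```

```bash
python3 - <<'E'
from w8 import *
s=st()
im=env.snapshot('wrist');cv2.imwrite('pics/z.png',cv2.resize(im,(800,600),interpolation=2)[:,:,::-1])
cv2.imwrite('pics/zz.png',cv2.resize(im[0:70,210:310],None,fx=7,fy=7,interpolation=2)[:,:,::-1])
im=env.snapshot('scene');cv2.imwrite('pics/z_s.png',cv2.resize(im[130:270,190:340],None,fx=4,fy=4,interpolation=2)[:,:,::-1])
E
```

```text
t 23.3 p [0.5315 0.0204 0.0745] x [-0.002  0.    -1.   ] y [ 1.    -0.027 -0.002] F [-0.2 -0.1 -4.5] M [-0.03 -0.04  0.07] w 0.0146
```

View pics/zz.png

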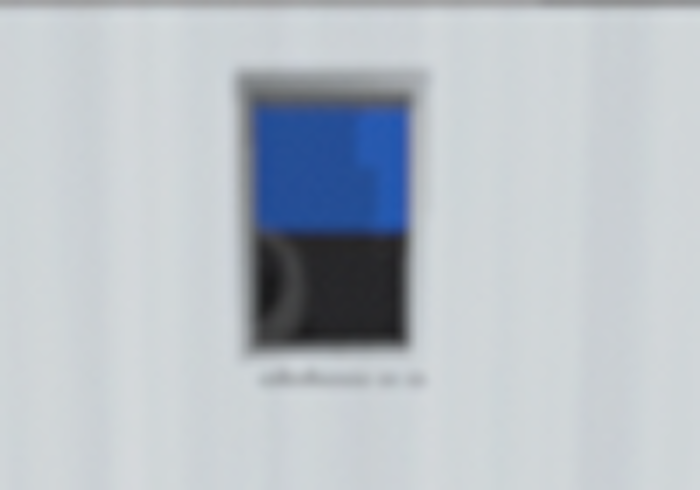

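View pics/z_s.png

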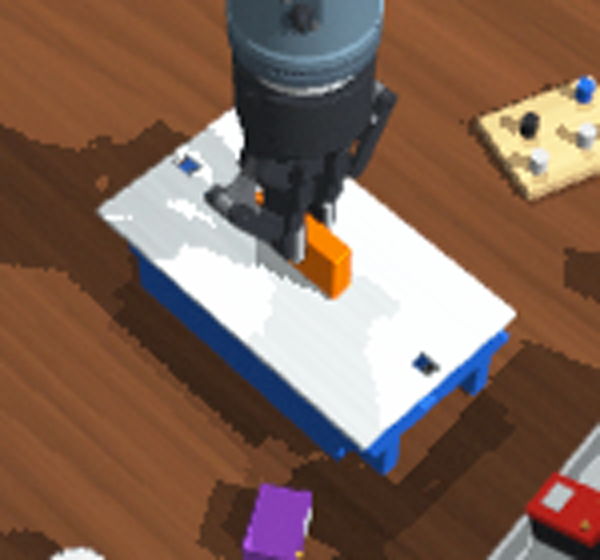

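Request:
move_arm([
  {"gripper": 1.2, "dp": [0, -0.2, -0.4], "rotation": [0, 0, 0]},
  {"gripper": 1.2, "dp": [0, 0, 0], "rotation": [0, 0, 0]},
])

```text
clock: 23.65
eef_pos: [0.5306, 0.0187, 0.0696]
eef_rot: [-0.492, -0.506, -0.494, 0.508]
ft_force: [-0.4, 0.1, -4.0]
grip_width: 0.0149
```

Request:
move_arm([
  {"gripper": 1.2, "dp": [0, 0, -0.2], "rotation": [0, 0, 0]},
  {"gripper": 1.2, "dp": [0, 0, 0], "rotation": [0, 0, 0]},
])

```text
clock: 23.9
eef_pos: [0.5306, 0.019, 0.0675]
eef_rot: [-0.492, -0.506, -0.494, 0.507]
ft_force: [0.1, 0.1, -4.6]
grip_width: 0.0151
```

Request:
move_arm([
  {"gripper": 1.2, "dp": [0, 0, -0.1], "rotation": [0, 0, 0]},
  {"gripper": 1.2, "dp": [0, 0, 0], "rotation": [0, 0, 0]},
])

```text
clock: 24.15
eef_pos: [0.5307, 0.019, 0.0667]
eef_rot: [-0.493, -0.506, -0.494, 0.507]
ft_force: [-0.5, 0.3, -3.7]
grip_width: 0.0145
```

Request:
move_arm([
  {"gripper": 1.2, "dp": [0, 0, -0.1], "rotation": [0, 0, 0]},
  {"gripper": 1.2, "dp": [0, 0, 0], "rotation": [0, 0, 0]},
])

```text
clock: 24.4
eef_pos: [0.5309, 0.019, 0.0662]
eef_rot: [-0.492, -0.506, -0.494, 0.507]
ft_force: [-1.0, 0.6, 4.5]
grip_width: 0.0147
```

Request:
move_arm([
  {"gripper": 1.2, "dp": [0, 0, -0.1], "rotation": [0, 0, 0]},
  {"gripper": 1.2, "dp": [0, 0, 0], "rotation": [0, 0, 0]},
])

```text
clock: 24.65
eef_pos: [0.5311, 0.019, 0.066]
eef_rot: [-0.492, -0.506, -0.494, 0.507]
ft_force: [-4.6, 0.7, 14.5]
grip_width: 0.015
```

Request:
move_arm([
  {"gripper": 1.2, "dp": [0, 0, 0.1], "rotation": [0, 0, 0]},
  {"gripper": 1.2, "dp": [-0.1, 0, 0], "rotation": [0, 0, 0]},
  {"gripper": 1.2, "dp": [-0.1, 0, 0], "rotation": [0, 0, 0]},
  {"gripper": 1.2, "dp": [0, 0, 0], "rotation": [0, 0, 0]},
])

```text
clock: 25.15
eef_pos: [0.5306, 0.0189, 0.0663]
eef_rot: [0.493, 0.507, 0.493, -0.506]
ft_force: [4.2, 0.3, 3.5]
grip_width: 0.0145
```

Request:
move_arm([
  {"gripper": 1.2, "dp": [-0.1, 0, 0], "rotation": [0, 0, 0]},
  {"gripper": 1.2, "dp": [0, 0, 0], "rotation": [0, 0, 0]},
])

```text
clock: 25.4
eef_pos: [0.529, 0.0189, 0.0661]
eef_rot: [-0.493, -0.506, -0.494, 0.507]
ft_force: [5.7, 0.4, 2.8]
grip_width: 0.0148
```

Request:
move_arm([
  {"gripper": 1.2, "dp": [-0.1, 0, 0], "rotation": [0, 0, 0]},
  {"gripper": 1.2, "dp": [0, 0, 0], "rotation": [0, 0, 0]},
])

```text
clock: 25.65
eef_pos: [0.5239, 0.019, 0.0645]
eef_rot: [-0.491, -0.504, -0.496, 0.509]
ft_force: [-0.0, 0.3, -3.2]
grip_width: 0.0146
```

```bash
python3 - <<'E'
from w8 import *
s=st()
im=env.snapshot('wrist')
cv2.imwrite('pics/z2.png',cv2.resize(im[0:70,210:310],None,fx=7,fy=7,interpolation=2)[:,:,::-1])
E
```

```text
t 25.65 p [0.5239 0.019  0.0645] x [-0.009  0.    -1.   ] y [ 1.    -0.026 -0.009] F [-0.   0.3 -3.2] M [-0.04  0.06 -0.04] w 0.0146
```

View pics/z2.png

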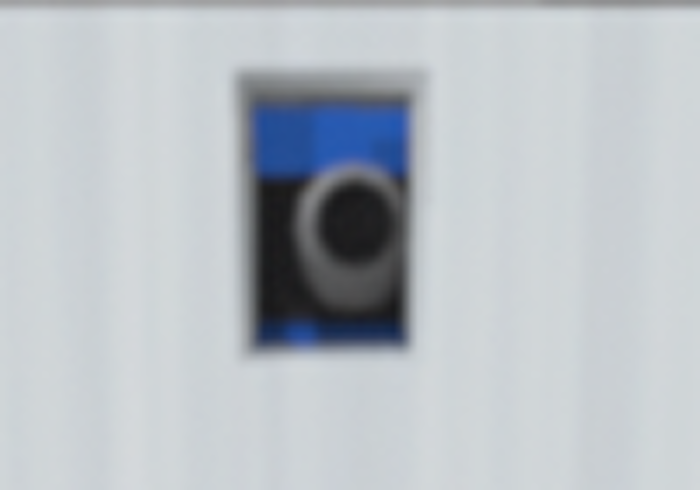

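Request:
move_arm([
  {"gripper": 1.2, "dp": [0.1, 0, 0], "rotation": [0, 0, 0]},
  {"gripper": 1.2, "dp": [0, 0, 0], "rotation": [0, 0, 0]},
])

```text
clock: 25.95
eef_pos: [0.5271, 0.0189, 0.0653]
eef_rot: [-0.492, -0.505, -0.494, 0.508]
ft_force: [0.5, 0.3, -3.7]
grip_width: 0.0148
```

```bash
python3 - <<'E'
from w8 import *
s=st()
im=env.snapshot('wrist')
cv2.imwrite('pics/z3.png',cv2.resize(im[0:70,210:310],None,fx=7,fy=7,interpolation=2)[:,:,::-1])
im=env.snapshot('scene');cv2.imwrite('pics/z3_s.png',cv2.resize(im[130:270,190:340],None,fx=4,fy=4,interpolation=2)[:,:,::-1])
E
```

```text
t 25.95 p [0.5271 0.0189 0.0653] x [-0.005 -0.    -1.   ] y [ 1.    -0.026 -0.005] F [ 0.5  0.3 -3.7] M [ 0.   -0.02  0.01] w 0.0148
```

View pics/z3.png

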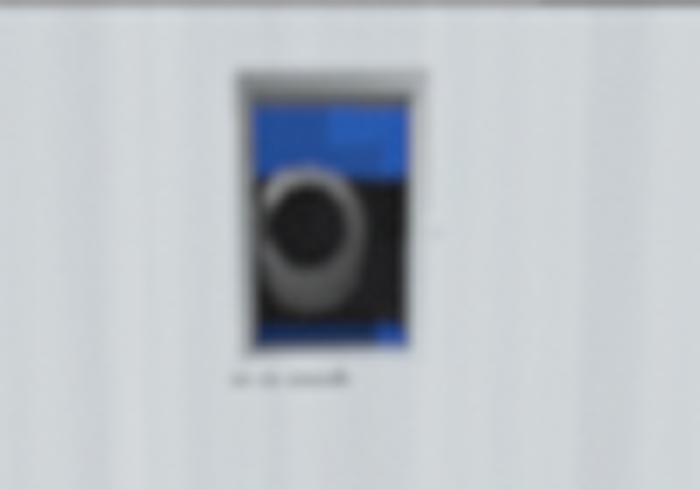

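View pics/z3_s.png

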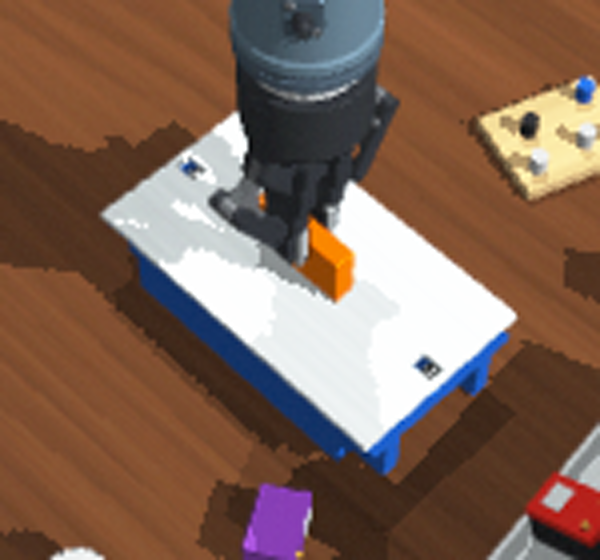

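Request:
move_arm([
  {"gripper": 1.2, "dp": [-0.15, 0, 0], "rotation": [0, 0, 0]},
  {"gripper": 1.2, "dp": [0, 0, 0], "rotation": [0, 0, 0]},
  {"gripper": 1.2, "dp": [0, 0, 0], "rotation": [0, 0, 0]},
])

```text
clock: 26.42
eef_pos: [0.5263, 0.019, 0.0658]
eef_rot: [-0.493, -0.506, -0.494, 0.507]
ft_force: [-0.4, 0.4, -4.3]
grip_width: 0.0148
```

```bash
python3 - <<'E'
from w8 import *
s=st()
im=env.snapshot('wrist')
cv2.imwrite('pics/z4.png',cv2.resize(im[0:70,210:310],None,fx=7,fy=7,interpolation=2)[:,:,::-1])
E
```

```text
t 26.43 p [0.5263 0.019  0.0658] x [-0.003  0.    -1.   ] y [ 1.    -0.026 -0.003] F [-0.4  0.4 -4.3] M [ 0.03  0.04 -0.01] w 0.0148
```

View pics/z4.png

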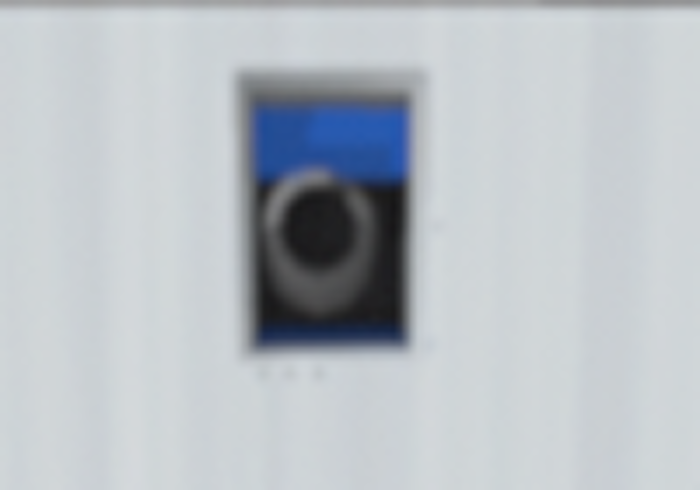

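Request:
move_arm([
  {"gripper": 1.2, "dp": [-0.08, 0, 0], "rotation": [0, 0, 0]},
  {"gripper": 1.2, "dp": [0, 0, 0], "rotation": [0, 0, 0]},
  {"gripper": 1.2, "dp": [0, 0, -0.1], "rotation": [0, 0, 0]},
  {"gripper": 1.2, "dp": [0, 0, 0], "rotation": [0, 0, 0]},
])

```text
clock: 26.98
eef_pos: [0.5254, 0.0189, 0.0646]
eef_rot: [-0.493, -0.506, -0.494, 0.507]
ft_force: [-0.8, -0.2, -4.5]
grip_width: 0.0147
```

Request:
move_arm([
  {"gripper": 1.2, "dp": [0, 0, -0.15], "rotation": [0, 0, 0]},
  {"gripper": 1.2, "dp": [0, 0, 0], "rotation": [0, 0, 0]},
])

```text
clock: 27.22
eef_pos: [0.5254, 0.0189, 0.0631]
eef_rot: [-0.493, -0.506, -0.494, 0.507]
ft_force: [0.4, 0.1, -4.2]
grip_width: 0.015
```

Request:
move_arm([
  {"gripper": 1.2, "dp": [0, 0, -0.15], "rotation": [0, 0, 0]},
  {"gripper": 1.2, "dp": [0, 0, -0.15], "rotation": [0, 0, 0]},
  {"gripper": 1.2, "dp": [0, 0, 0], "rotation": [0, 0, 0]},
])

```text
clock: 27.6
eef_pos: [0.5253, 0.0189, 0.0601]
eef_rot: [-0.492, -0.506, -0.494, 0.507]
ft_force: [-0.4, 0.1, -4.9]
grip_width: 0.0146
```

Request:
move_arm([
  {"gripper": 1.2, "dp": [0, 0, -0.15], "rotation": [0, 0, 0]},
  {"gripper": 1.2, "dp": [0, 0, 0], "rotation": [0, 0, 0]},
])

```text
clock: 27.85
eef_pos: [0.5254, 0.0189, 0.0586]
eef_rot: [-0.493, -0.506, -0.494, 0.507]
ft_force: [-1.1, -0.7, -3.6]
grip_width: 0.0147
```

Request:
move_arm([
  {"gripper": 1.2, "dp": [0, 0, -0.1], "rotation": [0, 0, 0]},
  {"gripper": 1.2, "dp": [0, 0, 0], "rotation": [0, 0, 0]},
])

```text
clock: 28.1
eef_pos: [0.5254, 0.0189, 0.0577]
eef_rot: [-0.493, -0.506, -0.494, 0.507]
ft_force: [0.1, 0.6, -4.3]
grip_width: 0.0149
```

Request:
move_arm([
  {"gripper": 1.2, "dp": [0, 0, -0.06], "rotation": [0, 0, 0]},
  {"gripper": 1.2, "dp": [0, 0, 0], "rotation": [0, 0, 0]},
])

```text
clock: 28.35
eef_pos: [0.5255, 0.0189, 0.0574]
eef_rot: [-0.492, -0.506, -0.494, 0.507]
ft_force: [-2.4, 0.5, 2.3]
grip_width: 0.0144
```

Request:
move_arm([
  {"gripper": 1.2, "dp": [0, 0, -0.04], "rotation": [0, 0, 0]},
  {"gripper": 1.2, "dp": [0, 0, 0], "rotation": [0, 0, 0]},
])

```text
clock: 28.6
eef_pos: [0.5254, 0.019, 0.0574]
eef_rot: [-0.492, -0.506, -0.494, 0.507]
ft_force: [-4.4, 1.1, 8.6]
grip_width: 0.0144
```

```bash
python3 - <<'E'
from w8 import *
s=st()
im=env.snapshot('wrist')
cv2.imwrite('pics/z5.png',cv2.resize(im[0:70,210:310],None,fx=7,fy=7,interpolation=2)[:,:,::-1])
E
```

```text
t 28.6 p [0.5254 0.019  0.0574] x [-0.003  0.001 -1.   ] y [ 1.    -0.027 -0.003] F [-4.4  1.1  8.6] M [0.01 0.8  0.05] w 0.0144
```

View pics/z5.png

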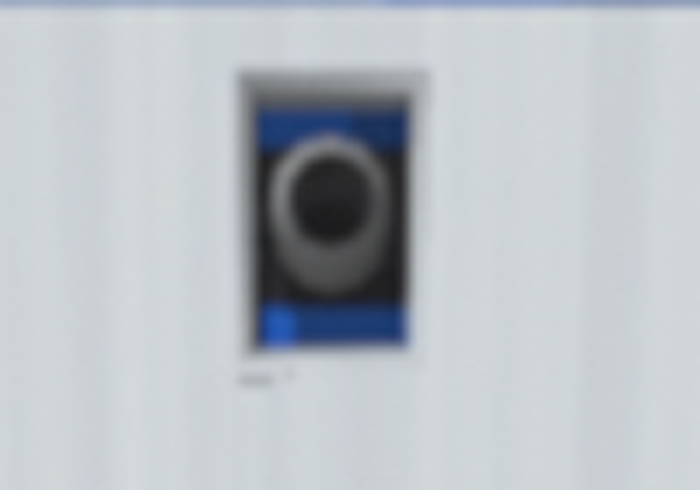

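Request:
move_arm([
  {"gripper": 1.2, "dp": [0, 0, 0.05], "rotation": [0, 0, 0]},
  {"gripper": 2.2, "dp": [0, 0, 0], "rotation": [0, 0, 0]},
  {"gripper": 4.5, "dp": [0, 0, 0], "rotation": [0, 0, 0]},
  {"gripper": 4.5, "dp": [0, 0, 0], "rotation": [0, 0, 0]},
  {"gripper": 4.5, "dp": [0, 0, 2], "rotation": [0, 0, 0]},
  {"gripper": 4.5, "dp": [0, 0, 4], "rotation": [0, 0, 0]},
  {"gripper": 4.5, "dp": [0, 0, 5], "rotation": [0, 0, 0]},
  {"gripper": 4.5, "dp": [0, 0, 3], "rotation": [0, 0, 0]},
])

```text
clock: 29.65
eef_pos: [0.5264, 0.0188, 0.1995]
eef_rot: [-0.493, -0.507, -0.494, 0.507]
ft_force: [0.6, 0.3, -0.1]
grip_width: 0.0449
```

Request:
move_arm([
  {"gripper": 4.5, "dp": [0, -5, 2], "rotation": [0, 0, 0]},
  {"gripper": 4.5, "dp": [0, -6, 0], "rotation": [0, 0, 0]},
  {"gripper": 4.5, "dp": [0, -6, 0], "rotation": [0, 0, 0]},
  {"gripper": 4.5, "dp": [0, -6, 0], "rotation": [0, 0, 0]},
  {"gripper": 4.5, "dp": [0, 0, 0], "rotation": [0, 0, 0]},
  {"gripper": 4.5, "dp": [0, 0, 0], "rotation": [0, 0, 0]},
])

```text
clock: 30.4
eef_pos: [0.5255, -0.2105, 0.2169]
eef_rot: [-0.492, -0.506, -0.494, 0.507]
ft_force: [0.2, 0.9, -0.2]
grip_width: 0.0447
```

```bash
python3 - <<'E'
from h import *
s=st()
im=env.snapshot('wrist');cv2.imwrite('pics/f1.png',cv2.resize(im,(800,600),interpolation=2)[:,:,::-1])
im=env.snapshot('scene');cv2.imwrite('pics/f2.png',cv2.resize(im[130:330,190:420],None,fx=3,fy=3,interpolation=2)[:,:,::-1])
im=env.snapshot('top');cv2.imwrite('pics/f3.png',cv2.resize(im[120:280,70:330],None,fx=3,fy=3,interpolation=2)[:,:,::-1])
E
```

```text
t 30.4 p [ 0.5255 -0.2105  0.2169] x [-0.004  0.001 -1.   ] y [ 1.    -0.027 -0.004] F [ 0.2  0.9 -0.2] M [0.05 0.03 0.02] w 0.0447
```

View pics/f1.png

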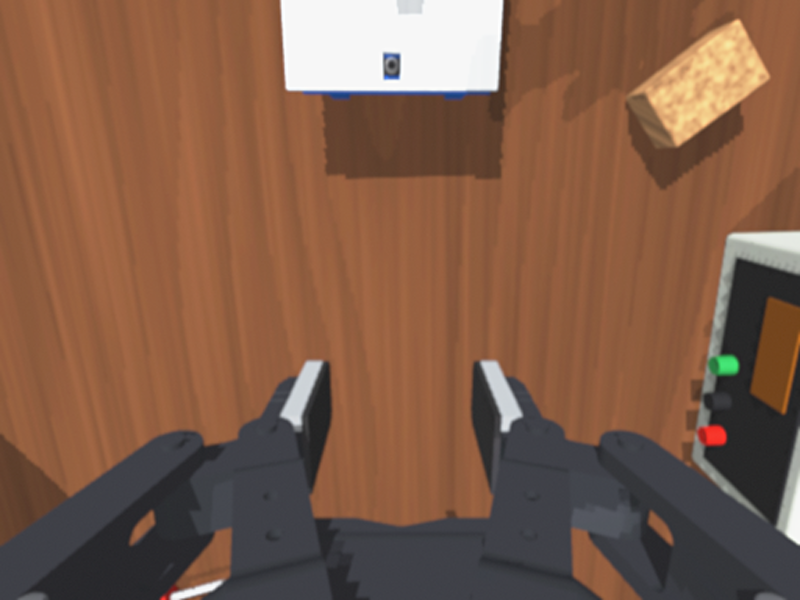

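View pics/f2.png

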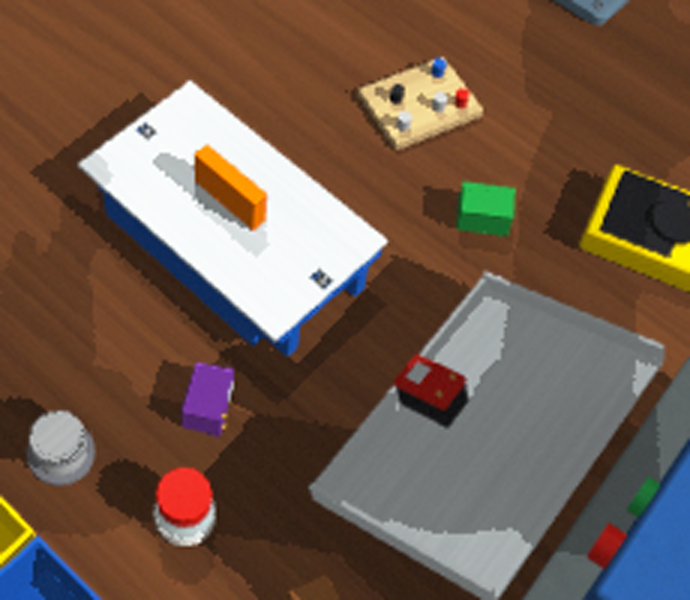

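View pics/f3.png

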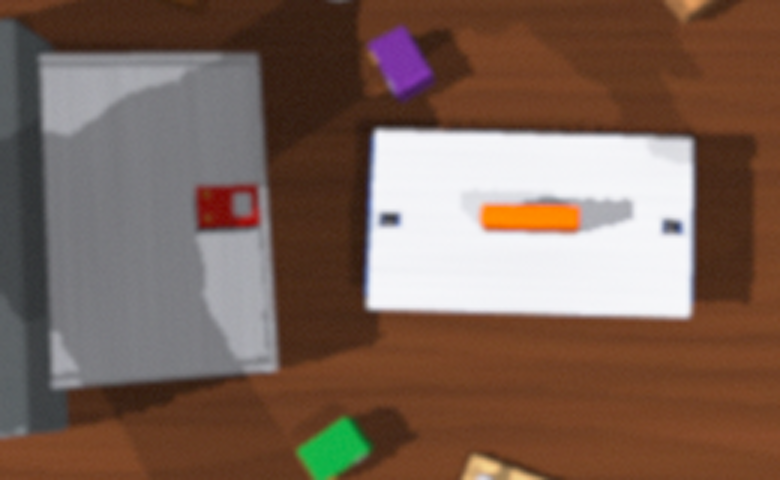

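Both slots have pins through them, the cover lies flat on the tote, the reject is unmoved, and the arm is clear. Handing in.

```bash
python3 - <<'E'
from station import env
print(env.finish_job())
E
```

```text
the job is handed in; nothing more can be done
None
```

The job is done and handed in at about 30.5 s on the clock. Both white-lidded modules are in the tote and the cover is seated on both pins. The red-lidded reject was not touched.

- **Modules:** I lowered each one until the wrist force showed it touching the tote floor, then released it. The top camera showed both flat with the white lid up before I covered them.
- **Cover:** I laid it on the pins about 5 mm off to one side and slid it along x. It dropped as the slots lined up, and I lowered it the rest of the way with no resistance. It ended 8.9 mm below the pin-tip contact height; 9 mm was expected. After letting go, the pictures show a pin in each slot and the plate level on the tote. The last force reading was about zero, with the arm clear.

These things did not go as expected:

- **First grasp:** it closed on air above the lid without touching anything. The fingertips sat roughly 2–3 cm farther back than the description says. I corrected from the wrist picture, and both later grasps held.
- **Pressing in the tote:** setting down the first module, one step too many pressed it at about 34 N through the fingers. I backed off before releasing. The highest wrist force I read was about that, and the second module peaked at about 23 N.
- **Sliding the cover:** the arm stuck and then jumped about 5 mm once, with the pins already starting into the slots. I re-centred it over the pins from the wrist picture before lowering.

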